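# File a specimen dish and slide the rack's carriage up snug

### The job

File the yellow-lidded specimen dish: make room in the crowded dish rack by sliding the carriage with the red grip back, then take the dish from its grey stand and lower it, standing on edge, between the white-lidded dishes and the carriage's pad; set it down before you let go, do not drop it. Then slide the carriage forward until its sprung pad holds the whole row snug against the blue end stop, pressed gently, the spring not driven hard home. Let go, leaving all four dishes upright in the rack and the jar and the vial undisturbed.

Things in the scene. Friction and masses are not known exactly. Their poses are not given: they have to be found in the camera images.
- new_dish: The dish to file: square lidded dish, clear with amber filling, yellow lid, standing on edge in a grey stand. A box 15 mm thick (x), 50 wide (y), 62 high (z), about 40 g; origin: centre of its underside. The stand's floor is 5 mm above the bench; its lips along the dish's faces are 16 mm high, its ends free. Grasp the 50 mm width from above. In the rack the lid may face either way.
- rack: Fixed aluminium trough, 270 mm long, 74 wide; origin: centre of its underside, x along the track towards the blue end stop, z up. Dishes stand on its floor (6 mm above the origin), faces across the track, between white side walls 55 mm apart, 18 mm high.
- stop_zone (a point): Point on the rack's floor, 100 mm from its origin along x. The face of the blue end stop (50 mm wide, its top 53 mm above the rack's underside) is clamped somewhere within 15 mm either way of this point along the track, differently each time; it is not reported and must be felt or seen. It does not give when pushed.
- carriage: Sliding carriage with a red grip, at the rack's -x end. Origin on the rack's centre line, level with its underside, below the grip's centre; axes as the rack's. Slides along the rack's x only, origin from -87 to +23 mm in the rack's frame; stays where left; about 5 N moves it, and the row of dishes adds up to 2 N.
- pad_face (a point): Point fixed to the carriage, 52 mm ahead (+x) of its origin and 29 mm up: centre of the black pad's face while unloaded. The pad (46 mm wide, 9 to 49 mm up) is sprung: 1 N per mm, 8 mm of travel, then hard. Snug means pressed in by some 2.5 to 5 mm. On release the carriage's friction keeps up to 5 N of that.
- grip (a point): Centre of the top face of the carriage's red grip, 67 mm above the rack's underside. The grip is 26 mm long along the track, 22 mm wide across it, 38 mm high, with free room on both sides across the track (a steel plate 49 mm high stands 17 mm ahead of it).
- dish_a: White-lidded dish standing in the rack, nearest the end stop; same size, mass and origin as the yellow one.
- dish_b: White-lidded dish standing in the rack, the middle one; same size. Neighbouring dishes have a few mm between them and slide easily when pushed.
- dish_c: White-lidded dish standing in the rack, nearest the carriage; same size. Between it and the pad are only 2 to 14 mm at the start, too little for another dish.
- jar: Bystander: clear lidded jar, 68 mm across, 75 mm high, beyond the rack; origin at the centre of its underside. Leave it alone.
- vial: Bystander: amber bottle with a blue cap, 40 mm across, 70 mm high, beyond the rack; origin at the centre of its underside. Leave it alone.
Not all that is in view belongs to the job. Leave any green look-alike of the new_dish alone.

How it is judged:
By the outcome, as a careful person would: the job done as asked, in the order asked, and still so for the second after the job is handed in, with the robot touching nothing.
It also fails if it takes over 58 s, if anything falls off the work surface, if the arm or the gripper's body presses on something with over 40 N, if the wrist force passes 120 N, or if a joint passes its speed limit or range.

### The arm

A 6-joint arm with a two-finger parallel gripper is mounted at the origin on the work surface. World frame = base frame: x ahead of the robot, y to its left, z up, the work surface at z = 0. Lengths are in m, angles in rad, forces in N, time in s.
With the tool pointing down it reaches from about 0.3 to 0.775 m from the base axis. Payload 14.6 kg.
Tool frame: the origin (TCP) lies between the finger pads; the fingertips stand 19 mm ahead of it and the grasp point (between the pads) is the TCP (ctrl.finger_overhang is the distance from the TCP to the fingertips, in m); z points along the fingers, y is the direction in which the jaws open and shut (so a half turn about z gives the same grasp; the last joint's range is limited). The gripper opens to 94 mm and grips with 3 to 60 N. Pads are 16 mm wide; open, the fingers measure 119 mm over their backs; the gripper's body (75 mm by 177 mm) begins 78 mm behind the grasp point.
Start: joints at [-1.416, 0.3, 1.521, -0, 1.321, -0.067], TCP at [0.121, -0.537, 0.224] pointing down, gripper open.
Joint ranges: [-3.03, 3.03], [-0.79, 2.21], [0.23, 2.52], [-1.04, 4.18], [0, 3.07], [-2.55, 2.55]. Speed limits (rad/s): [2.22, 2.22, 2.57, 3.14, 3.14, 3.14].

### API

Orientations are given as [roll, pitch, yaw] about the fixed x, y, z axes, in that order (R = Rz(yaw) Ry(pitch) Rx(roll)).
In Python, from station import ctrl gives the robot as it stands.
- The arm moves only by the tool send_rows, never from a script. Its argument "series" is a list of rows, each a list of 7 numbers: the turn, a rotation vector about the tool's x, y, z in degrees, then the shift along the tool's x, y, z in m, then the gripper's target within -1 to 1 (fully open at 1, half-way at 0, shut at -1). A call has 1 to 8 rows; each row is the pose to reach, as a shift and turn from the pose commanded when the call began, along the tool's axes at that moment; what a row does not reach only later rows make up. A row lasts 1/10 s, in which the tool goes at most 50 mm and 8.59 degrees, less where a joint would pass 70% of its speed; a pose out of reach is approached as far as the arm can. A call with a gripper value outside its range is refused whole. The fingers move at their own pace and stop on an object; "force" is the grip in N (left out, the last holds). Time passes only in rows, so rows that repeat a pose let the fingers close. It gives the time, the measured TCP pose, the force and the opening at its end, in the units of the state.
- ctrl.get_obs(): the state, without advancing time (a new reading comes with each control period).
- ctrl.camera(name): name is "scene" or "top"; returns a dict with "pixels" (400x640x3 uint8, red, green, blue), "z_map" (400x640 float32, m along the optical axis (not along the pixel's ray), 0 where there is no reading), "fov_y" (degrees; the focal length in pixels is half the picture's height over the tangent of half this angle, whatever the lens; pixels are square), "cx", "cy" (the principal point, pixels), "R" (3x3) and "t" (3): a world point X has camera coordinates R X + t. Camera axes: x right, y down, z forward; pixel columns grow to the right and rows downward; lengths in m; the calibration is good to about 2 mm. A picture is of the moment at which its call begins.
- ctrl.hand_in(): hands the job in, once; it reports no verdict.
The state is a dict: "time_s": time; "qpos": joint angles; "joint_vel": joint speeds; "tau": joint torques, N m; "ee_pos": TCP position; "eef_rot": TCP orientation; "force": force on the tool from outside, world axes, zero at the start; "moment": the same for the moment, N m; "grip_width": finger opening in m.
Only numpy, scipy, OpenCV 4.12 (cv2) and the standard library are available. Lean on these libraries where they do the work, as an engineer would, in place of code of your own. Each camera call takes 0.05 s, during which the arm holds its last target.

## Working session

There is one attempt and no reset: what is moved stays moved. The work goes in short steps, Python scripts to look and compute and a tool call to move; the robot and the scene stay as the last step left them, time stands still between calls to the robot, and variables do not carry over. Pictures are saved under pics/ and viewed, and the job is handed in when it is done.

Besides the shell and the picture viewer there is one more tool, called as a command line: name --pt "numbers of a row" for each row, then --argument value for the rest. send_rows: Moves the arm, as the interface text tells. Its arguments: {"type":"object","properties":{"series":{"type":"array"},"force":{"type":"number"}},"required":["series"]}

```bash
mkdir -p pics; ls; cat > h.py <<'E'
from station import ctrl
import numpy as np, cv2
def cam(n):
    c=ctrl.camera(n); return c
def K(c):
    f=200/np.tan(np.radians(c['fov_y'])/2); return f
def pt(c,u,v,z=None):
    # world from pixel using depth
    f=K(c); d=c['z_map'][int(round(v)),int(round(u))] if z is None else z
    p=np.array([(u-c['cx'])/f*d,(v-c['cy'])/f*d,d]); return np.array(c['R']).T@(p-np.array(c['t']))
def atz(c,u,v,h):
    f=K(c);R=np.array(c['R']);o=-R.T@np.array(c['t']);r=R.T@np.array([(u-c['cx'])/f,(v-c['cy'])/f,1]);return o+r*(h-o[2])/r[2]
def proj(c,X):
    f=K(c);p=np.array(c['R'])@np.array(X)+np.array(c['t']);return p[0]/p[2]*f+c['cx'],p[1]/p[2]*f+c['cy']
def save(c,n,box=None,s=1):
    im=c['pixels'][:,:,::-1]
    if box: im=im[box[1]:box[3],box[0]:box[2]]
    cv2.imwrite('pics/'+n,cv2.resize(im,None,fx=s,fy=s,interpolation=cv2.INTER_CUBIC))
E
python3 - <<'E'
from h import *
import pickle
o=ctrl.get_obs();print(o)
for n in('scene','top'):
    c=cam(n);pickle.dump(c,open(n+'0.pkl','wb'));save(c,n+'0.png');print(n,c['fov_y'],c['cx'],c['cy'],-np.array(c['R']).T@np.array(c['t']),np.round(c['R'],3).tolist())
E
```

```text
pics
{'time_s': 0.0, 'qpos': array([-1.41560745e+00,  3.00479529e-01,  1.52159411e+00, -2.15698102e-05,
        1.32068725e+00, -6.66276980e-02]), 'joint_vel': array([ 1.40267485e-03,  3.12868052e-04,  6.67332598e-05, -1.19818018e-03,
       -1.05305608e-03,  1.12399984e-03]), 'tau': array([ 3.97178010e-03, -5.31796753e+01, -3.52732015e+01,  7.09800725e-02,
        2.44419841e-02, -9.05893148e-05]), 'ee_pos': array([ 0.12094054, -0.53628867,  0.22387618]), 'eef_rot': array([-3.14042561e+00, -5.69336720e-05,  2.21821890e-01]), 'force': array([ 0.13964339, -0.72043388, -0.07497867]), 'moment': array([ 0.01878044, -0.01266486, -0.01924039]), 'grip_width': 0.09390801456216843}
scene 56.46347066239438 329.69507602402274 204.25191352635935 [1.11159737 0.26208134 0.51641026] [[-0.484, 0.875, -0.011], [0.546, 0.293, -0.785], [-0.683, -0.386, -0.62]]
top 56.628935214199714 317.16802183133876 197.98642712571868 [ 0.50579776 -0.0205909   0.81167824] [[0.022, -1.0, 0.005], [-0.991, -0.022, -0.133], [0.134, -0.002, -0.991]]
```

View pics/scene0.png

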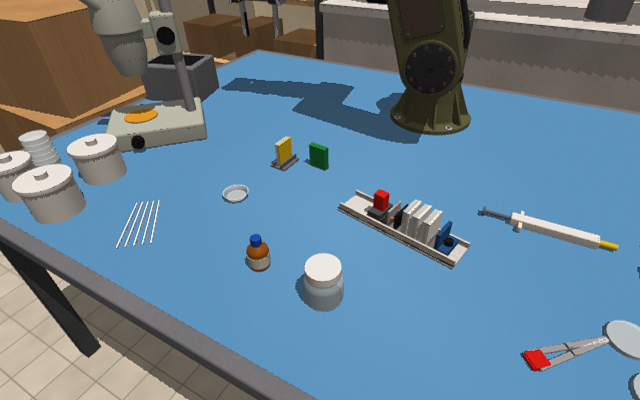

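View pics/top0.png

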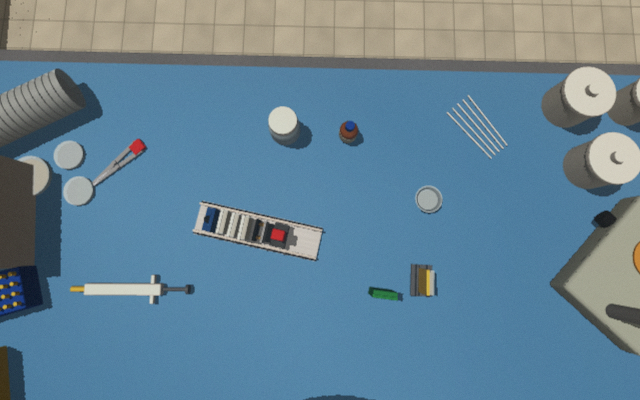

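Candidates for the dish are the yellow-lidded one in the grey stand (scene 284,150; top 428,281) and the green look-alike with no stand (scene 318,156; top 384,294). I choose the yellow one and check it in close crops.

```bash
python3 - <<'E'
from h import *
import pickle
t=pickle.load(open('top0.pkl','rb'));s=pickle.load(open('scene0.pkl','rb'))
save(t,'t_rack.png',(185,190,335,270),5)
save(t,'t_dish.png',(360,250,460,310),7)
save(s,'s_rack.png',(330,175,480,275),5)
save(s,'s_dish.png',(260,125,340,185),8)
E
```

```text
(no output)
```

View pics/t_rack.png

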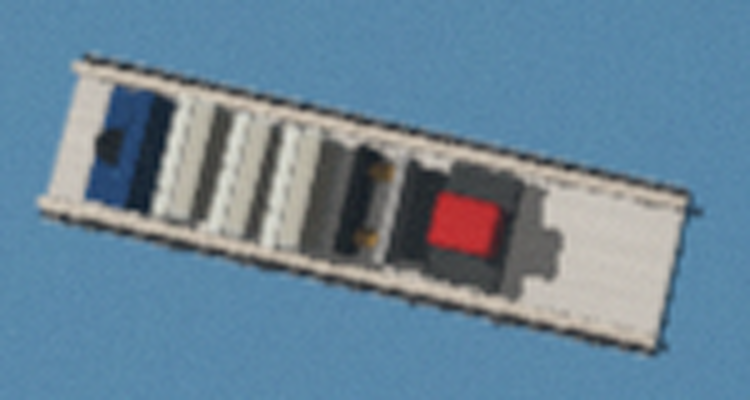

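View pics/t_dish.png

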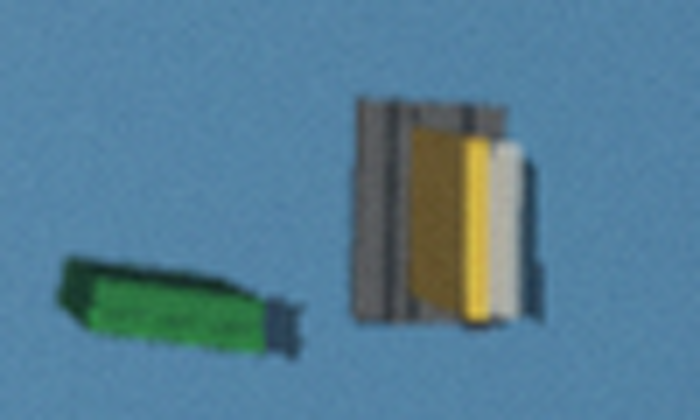

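View pics/s_rack.png

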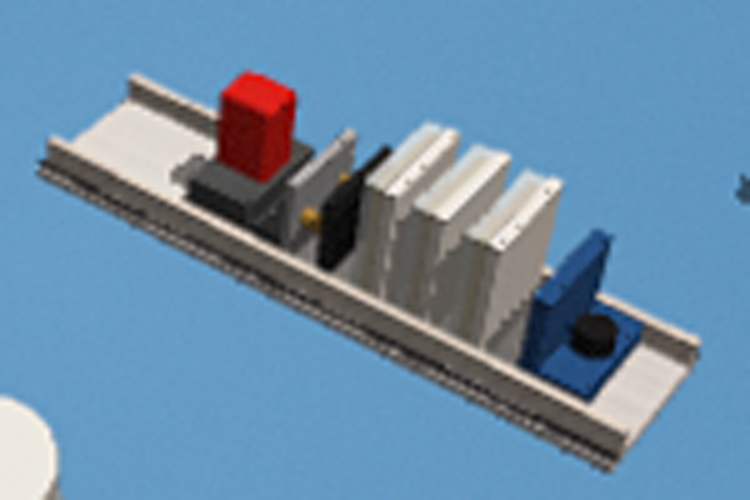

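View pics/s_dish.png

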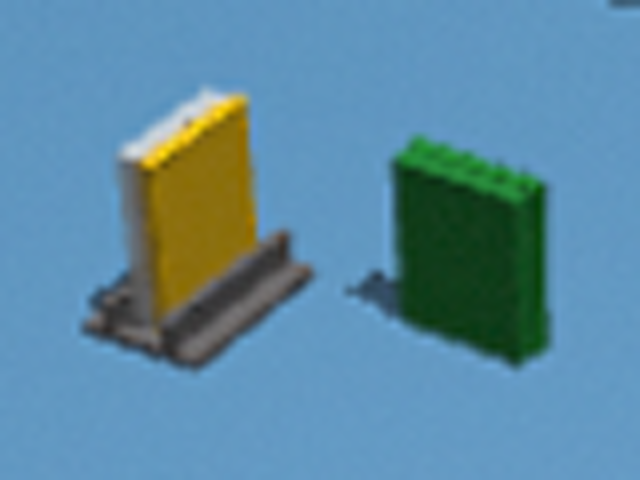

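```bash
python3 - <<'E'
from h import *
import pickle
np.set_printoptions(precision=4,suppress=True)
t=pickle.load(open('top0.pkl','rb'))
def r(L,h,o,k):
    P=np.array([atz(t,u/k+o[0],v/k+o[1],h) for u,v in L]);print(P[:,:2].tolist());return P
for h in(.018,.024):
    P=r([(85,58),(692,192),(660,348),(40,205)],h,(185,190),5)
    print('rack',h,P.mean(0),[np.linalg.norm(P[i]-P[(i+1)%4]) for i in range(4)])
    for a,b in((1,0),(2,3)): d=P[b]-P[a];print(np.degrees(np.arctan2(d[1],d[0])))
P=r([(440,195),(503,203),(497,254),(430,247)],.067,(185,190),5);print('grip',P.mean(0),[np.linalg.norm(P[i]-P[(i+1)%4]) for i in range(4)])
P=r([(463,137),(525,145),(520,318),(468,320)],.067,(360,250),7);print('dish',P.mean(0),[np.linalg.norm(P[i]-P[(i+1)%4]) for i in range(4)])
d=P[0]-P[3];print(np.degrees(np.arctan2(d[1],d[0])));d=P[1]-P[2];print(np.degrees(np.arctan2(d[1],d[0])))
# depth checks
for n,u,v in(('grip',278,235),('dish',431,282),('c',243,227)):
  print(n,pt(t,u,v))
E
```

```text
[[0.5993587765643713, 0.2249017906677541], [0.5475698453134326, -0.037300025699942875], [0.48157773854695274, -0.025072492967808453], [0.5359595531570619, 0.24004596208656773]]
rack 0.018 [0.5411 0.1006 0.018 ] [np.float64(0.2672674426611553), np.float64(0.06711535377388612), np.float64(0.2706384617357769), np.float64(0.06518287702006058)]
78.82700724157424
78.40812700698982
[[0.5986514797234289, 0.223045930092724], [0.5472540592557819, -0.03717370907944033], [0.4817608355669624, -0.025038613298639902], [0.5357315378733313, 0.23807561553410447]]
rack 0.024 [0.5408 0.0997 0.024 ] [np.float64(0.2652469706549342), np.float64(0.06660797924245217), np.float64(0.268592505706493), np.float64(0.06469011150776069)]
78.82700724157424
78.4081270069898
[[0.5415808352199275, 0.06451383474808327], [0.5389426461242882, 0.0392209974363799], [0.518635115190617, 0.04094133887856326], [0.5208250312669247, 0.06772012245975616]]
grip [0.53   0.0531 0.067 ] [np.float64(0.025430054285837538), np.float64(0.02038026955905409), np.float64(0.026868177878479914), np.float64(0.021001992253724677)]
[[0.46826586407187615, -0.24084320588621033], [0.46641827171553274, -0.25832527555786533], [0.4187756572072139, -0.2559363202937412], [0.41792431623495707, -0.24135905066781102]]
dish [ 0.4428 -0.2491  0.067 ] [np.float64(0.017579429954347726), np.float64(0.04770247189027274), np.float64(0.01460210845042967), np.float64(0.05034419067236573)]
0.5870835475761064
-2.8705920012183004
grip [0.5298 0.0538 0.07  ]
dish [ 0.4444 -0.2501  0.0666]
c [0.5442 0.1243 0.0687]
```

```bash
cat >> h.py <<'E'
def cloud(c):
    f=K(c);z=c['z_map'];v,u=np.mgrid[0:400,0:640]
    P=np.stack([(u-c['cx'])/f*z,(v-c['cy'])/f*z,z],-1)-np.array(c['t'])
    W=P@np.array(c['R']); W[z==0]=np.nan; return W
def rect(P):
    r=cv2.minAreaRect((P[:,:2]*1000).astype(np.float32)); return r
E
python3 - <<'E'
from h import *
import pickle
np.set_printoptions(precision=4,suppress=True)
for n in('top','scene'):
    c=pickle.load(open(n+'0.pkl','rb'));W=cloud(c);im=c['pixels'].astype(int)
    def sel(x0,x1,y0,y1,z0,z1): 
        m=(W[...,0]>x0)&(W[...,0]<x1)&(W[...,1]>y0)&(W[...,1]<y1)&(W[...,2]>z0)&(W[...,2]<z1);return m
    m=sel(.39,.5,-.3,-.2,.062,.072);P=W[m];print(n,'dish',len(P),P.mean(0),rect(P))
    red=(im[...,0]>150)&(im[...,1]<60)
    m=sel(.49,.58,.0,.12,.062,.074)&red;P=W[m];print(n,'grip',len(P),P.mean(0),rect(P))
    m=sel(.40,.65,-.06,.27,.012,.03);P=W[m];print(n,'rack',len(P),rect(P), np.percentile(P[:,2],[5,50,95]))
    a=np.radians(78.6);ux=np.array([np.cos(a),np.sin(a)])
    m=sel(.49,.62,.06,.25,.060,.075)&~red;P=W[m];s=(P[:,:2]-[.541,.1005])@ux
    h,e=np.histogram(s,np.arange(-.06,.13,.002));print([(round(b*1000),k) for k,b in zip(h,e) if k])
    m=sel(.49,.62,.06,.25,.045,.057);P=W[m];s=(P[:,:2]-[.541,.1005])@ux
    h,e=np.histogram(s,np.arange(-.06,.13,.002));print([(round(b*1000),k) for k,b in zip(h,e) if k])
E
```

```text
top dish 224 [ 0.4447 -0.2481  0.0666] ((444.93218994140625, -248.6540985107422), (15.917216300964355, 48.92473220825195), 87.81534576416016)
top grip 106 [0.5312 0.0557 0.0677] ((531.316162109375, 55.85609436035156), (22.54800033569336, 18.625225067138672), 79.82545471191406)
top rack 961 ((479.0325622558594, 117.63316345214844), (271.33209228515625, 192.4261474609375), 78.5850830078125) [0.0146 0.019  0.0292]
[(-40, np.int64(1)), (-38, np.int64(1)), (-36, np.int64(3)), (-34, np.int64(2)), (16, np.int64(32)), (18, np.int64(23)), (20, np.int64(22)), (22, np.int64(27)), (24, np.int64(24)), (26, np.int64(23)), (28, np.int64(27)), (30, np.int64(21)), (32, np.int64(1)), (36, np.int64(1)), (38, np.int64(35)), (40, np.int64(26)), (42, np.int64(24)), (44, np.int64(24)), (46, np.int64(25)), (48, np.int64(27)), (50, np.int64(24)), (52, np.int64(15)), (60, np.int64(23)), (62, np.int64(27)), (64, np.int64(21)), (66, np.int64(22)), (68, np.int64(28)), (70, np.int64(29)), (72, np.int64(26)), (74, np.int64(20)), (76, np.int64(9))]
[(-18, np.int64(8)), (-16, np.int64(22)), (-14, np.int64(22)), (-12
[... 1400 characters left out ...]
4(12)), (-14, np.int64(16)), (-12, np.int64(17)), (0, np.int64(7)), (2, np.int64(12)), (4, np.int64(20)), (6, np.int64(9)), (18, np.int64(5)), (20, np.int64(6)), (22, np.int64(6)), (24, np.int64(4)), (26, np.int64(3)), (28, np.int64(7)), (30, np.int64(9)), (32, np.int64(19)), (38, np.int64(4)), (40, np.int64(5)), (42, np.int64(6)), (44, np.int64(4)), (46, np.int64(3)), (48, np.int64(3)), (50, np.int64(6)), (52, np.int64(39)), (54, np.int64(6)), (62, np.int64(4)), (64, np.int64(5)), (66, np.int64(4)), (68, np.int64(7)), (70, np.int64(3)), (72, np.int64(7)), (74, np.int64(8)), (76, np.int64(49)), (90, np.int64(2)), (92, np.int64(23)), (94, np.int64(24)), (96, np.int64(24)), (98, np.int64(36))]
```

```bash
cat >> h.py <<'E'
from scipy.spatial.transform import Rotation as Ro
A=np.radians(78.6);O=np.array([.541,.1005]);UX=np.array([np.cos(A),np.sin(A)]);UY=np.array([-UX[1],UX[0]])
def rk(s,l,z): return np.r_[O+s*UX+l*UY,z]
def torack(p): d=np.array(p[:2])-O; return np.array([d@UX*1e3,d@UY*1e3,p[2]*1e3])
def go(xyz,yaw):
    o=ctrl.get_obs();R=Ro.from_euler('xyz',o['eef_rot']);T=Ro.from_euler('xyz',[np.pi,0,np.radians(yaw)])
    print('turn',np.round((R.inv()*T).as_rotvec(degrees=True),2),'shift',np.round(R.inv().apply(np.array(xyz)-o['ee_pos']),4),'t',o['time_s'])
E
python3 - <<'E'
from h import *
print(torack([.5315,.0555,0]))
go([.5315,.0555,.15],78.6)
E
```

```text
[-45.98994759   0.41799584   0.        ]
turn [-5.000e-02 -4.000e-02 -6.589e+01] shift [ 0.5307 -0.487   0.0745] t 0.1
```

send_rows --pt "0 0 -65.9 0.531 -0.487 0.03 0.2" --pt "0 0 -65.9 0.531 -0.487 0.03 0.2" --pt "0 0 -65.9 0.531 -0.487 0.03 0.2" --pt "0 0 -65.9 0.531 -0.487 0.03 0.2" --pt "0 0 -65.9 0.531 -0.487 0.03 0.2" --pt "0 0 -65.9 0.531 -0.487 0.03 0.2" --pt "0 0 -65.9 0.531 -0.487 0.03 0.2" --pt "0 0 -65.9 0.531 -0.487 0.03 0.2" --force 20

```text
time_s: 0.9
ee_pos: [0.3495, -0.2063, 0.2078]
eef_rot: [3.141, 0.0, 1.378]
force: [0.8, 0.4, 1.1]
grip_width: 0.0564
```

```bash
python3 -c "
from h import *
go([.5315,.0555,.12],78.6)"
```

```text
turn [0.01 0.   0.33] shift [0.2919 0.1283 0.0878] t 0.9
```

send_rows --pt "0 0 0 0.292 0.128 0.06 0.2" --pt "0 0 0 0.292 0.128 0.06 0.2" --pt "0 0 0 0.292 0.128 0.08 0.2" --pt "0 0 0 0.292 0.128 0.08 0.2" --pt "0 0 0 0.292 0.128 0.08 0.2" --pt "0 0 0 0.292 0.128 0.08 0.2" --pt "0 0 0 0.292 0.128 0.08 0.2" --pt "0 0 0 0.292 0.128 0.08 0.2"

```text
time_s: 1.7
ee_pos: [0.5324, 0.0553, 0.126]
eef_rot: [-3.139, 0.0, 1.375]
force: [-0.1, -1.1, 0.9]
grip_width: 0.0562
```

```bash
python3 -c "
from h import *
go([.5315,.0555,.05],78.6)
c=cam('top');save(c,'t1.png',(200,170,360,270),5)
c=cam('scene');save(c,'s1.png',(330,135,480,255),5)
"
```

```text
turn [-0.14  0.02  0.19] shift [ 0.     -0.0008  0.076 ] t 1.7
```

View pics/s1.png

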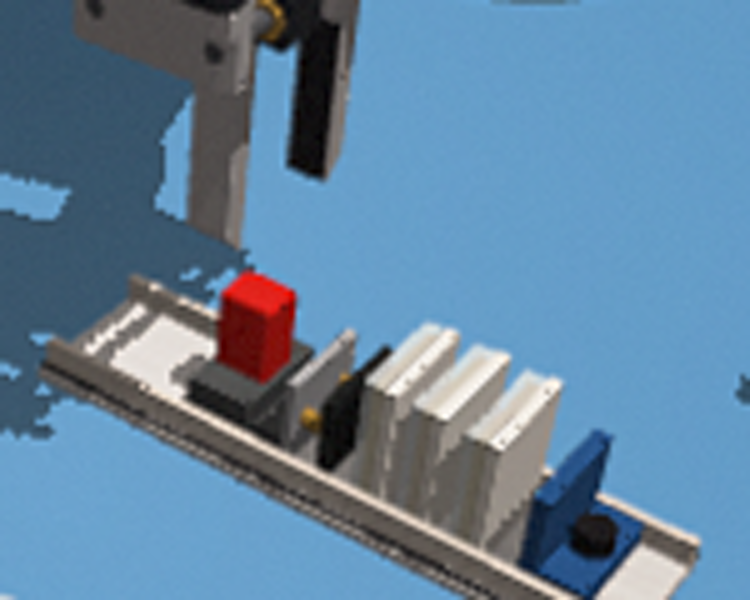

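The picture shows the fingers above and either side of the red grip (crop 258,290), so I go down and close.

send_rows --pt "0 0 0 0 -0.001 0.03 0.2" --pt "0 0 0 0 -0.001 0.055 0.2" --pt "0 0 0 0 -0.001 0.075 0.2" --pt "0 0 0 0 -0.001 0.075 -1" --pt "0 0 0 0 -0.001 0.075 -1" --pt "0 0 0 0 -0.001 0.075 -1" --pt "0 0 0 0 -0.001 0.075 -1" --pt "0 0 0 0 -0.001 0.075 -1" --force 20

```text
time_s: 2.6
ee_pos: [0.5315, 0.0529, 0.0537]
eef_rot: [3.14, -0.0, 1.372]
force: [-0.7, -0.8, 4.5]
grip_width: 0.022
```

```bash
python3 -c "
from h import *
o=ctrl.get_obs();print(torack(o['ee_pos']),o['force'],o['grip_width'])
go(rk(-.086,0,.051),78.6)
"
```

```text
[-48.57460299  -0.15369823  53.71467208] [-0.70508575 -0.84640377  4.50981187] 0.022028751233036867
turn [ 0.1  -0.02  0.01] shift [-0.0374 -0.0002  0.0027] t 2.6
```

send_rows --pt "0 0 0 -0.002 0 0 -1" --pt "0 0 0 -0.007 0 0 -1" --pt "0 0 0 -0.013 0 0 -1" --pt "0 0 0 -0.019 0 0 -1" --pt "0 0 0 -0.025 0 0 -1" --pt "0 0 0 -0.031 0 0 -1" --pt "0 0 0 -0.035 0 0 -1" --pt "0 0 0 -0.035 0 0 -1"

```text
time_s: 3.4
ee_pos: [0.5246, 0.0184, 0.0537]
eef_rot: [3.14, -0.0, 1.372]
force: [-1.4, 0.2, 7.3]
grip_width: 0.0222
```

```bash
python3 -c "
from h import *
for i in range(2):
  o=ctrl.get_obs();print(torack(o['ee_pos']),o['force'],o['grip_width'])
c=cam('scene');save(c,'s2.png',(330,135,480,255),5)
o=ctrl.get_obs();print(torack(o['ee_pos']),o['force'],o['grip_width'])
"
```

```text
[-83.71934639  -0.14484367  53.68556386] [-1.39419962  0.18837586  7.32003598] 0.02223909672071566
[-83.71934639  -0.14484367  53.68556386] [-1.39419962  0.18837586  7.32003598] 0.02223909672071566
[-83.69214355  -0.13151772  53.68768923] [ 0.13500293 -1.26550649  8.76270781] 0.021844239527541817
```

View pics/s2.png

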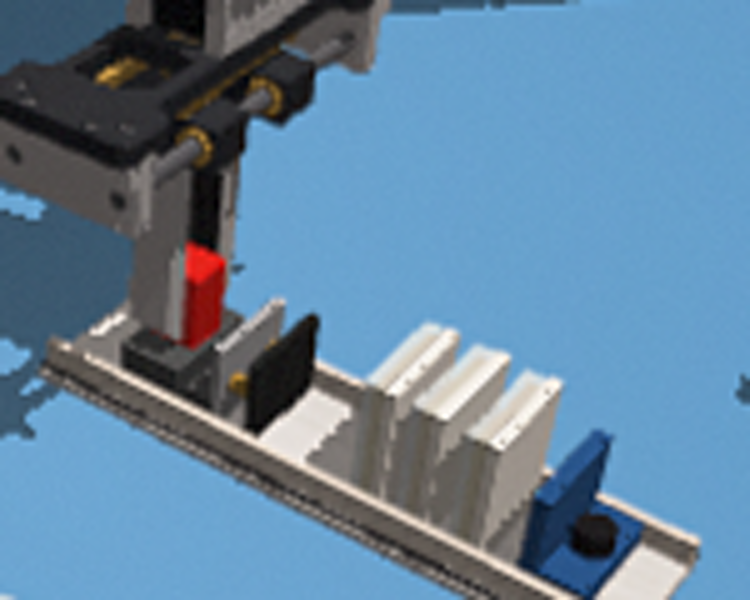

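Carriage pulled back, white dishes still upright; there was some vertical load, so I'll grip a bit higher later. Now I release and rise.

send_rows --pt "0 0 0 0 0 -0.003 0" --pt "0 0 0 0 0 -0.003 0" --pt "0 0 0 0 0 -0.003 0" --pt "0 0 0 0 0 -0.03 0.5" --pt "0 0 0 0 0 -0.07 0.5" --pt "0 0 0 0 0 -0.11 0.5"

```text
time_s: 4.05
ee_pos: [0.5237, 0.0187, 0.1637]
eef_rot: [-3.14, 0.0, 1.372]
force: [0.4, -0.0, 0.1]
grip_width: 0.0663
```

```bash
python3 -c "
from h import *
o=ctrl.get_obs();print(torack(o['ee_pos']),o['force'],o['grip_width'])
go([.445,-.2487,.14],87.8)"
```

```text
[-83.64386949   0.82211422 163.69986267] [ 0.35272615 -0.03013529  0.0547762 ] 0.06626449986192248
turn [-0.09  0.01 -9.19] shift [-0.2776 -0.0243  0.0238] t 4.05
```

send_rows --pt "0 0 -9.2 -0.278 -0.024 0.02 0.7" --pt "0 0 -9.2 -0.278 -0.024 0.02 0.7" --pt "0 0 -9.2 -0.278 -0.024 0.02 0.7" --pt "0 0 -9.2 -0.278 -0.024 0.02 0.7" --pt "0 0 -9.2 -0.278 -0.024 0.02 0.7" --pt "0 0 -9.2 -0.278 -0.024 0.02 0.7" --pt "0 0 -9.2 -0.278 -0.024 0.02 0.7" --pt "0 0 -9.2 -0.278 -0.024 0.02 0.7"

```text
time_s: 4.85
ee_pos: [0.4454, -0.2493, 0.1425]
eef_rot: [-3.141, -0.0, 1.531]
force: [-0.4, 1.1, -1.0]
grip_width: 0.0797
```

```bash
python3 -c "
from h import *
o=ctrl.get_obs();print(o['ee_pos'],o['force'],o['grip_width'])
go([.445,-.2487,.052],87.8)
c=cam('scene');save(c,'s3.png',(240,85,360,185),6)
c=cam('top');save(c,'t3.png',(360,230,500,330),5)
"
```

```text
[ 0.44542202 -0.24927449  0.14253194] [-0.41511303  1.09014432 -0.95064718] 0.07973382051358545
turn [-0.03 -0.03 -0.07] shift [ 0.0005 -0.0004  0.0905] t 4.85
```

View pics/s3.png

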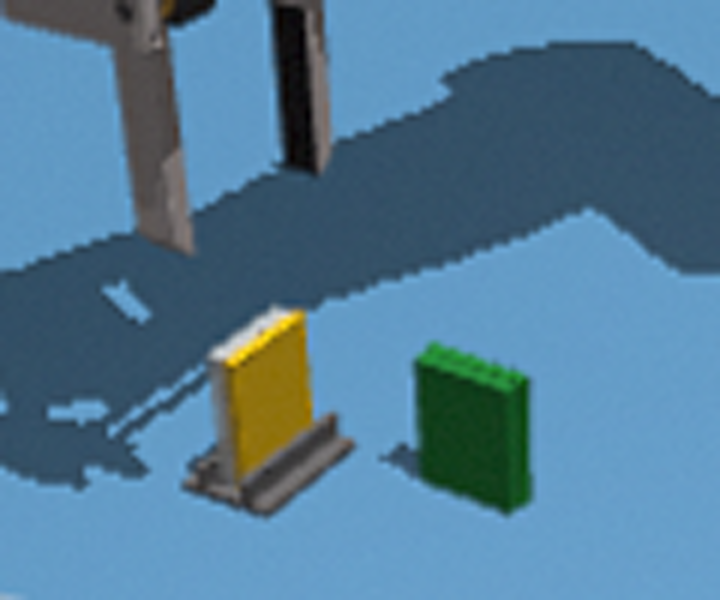

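The fingers (crop 165,245 and 305,165) straddle the yellow dish's width. I go down and grip gently.

send_rows --pt "0 0 0 0.0005 -0.0005 0.04 0.7" --pt "0 0 0 0.0005 -0.0005 0.075 0.7" --pt "0 0 0 0.0005 -0.0005 0.0905 0.7" --pt "0 0 0 0.0005 -0.0005 0.0905 0.5" --pt "0 0 0 0.0005 -0.0005 0.0905 -0.2" --pt "0 0 0 0.0005 -0.0005 0.0905 -0.2" --pt "0 0 0 0.0005 -0.0005 0.0905 -0.2" --pt "0 0 0 0.0005 -0.0005 0.0905 -0.2" --force 12

```text
time_s: 5.75
ee_pos: [0.4457, -0.2488, 0.0534]
eef_rot: [3.14, 0.001, 1.533]
force: [-0.1, 1.8, 6.9]
grip_width: 0.0497
```

send_rows --pt "0 0 0 0 0 0 -0.2" --pt "0 0 0 0 0 -0.005 -0.2" --pt "0 0 0 0 0 -0.015 -0.2" --pt "0 0 0 0 0 -0.035 -0.2" --pt "0 0 0 0 0 -0.065 -0.2" --pt "0 0 0 0 0 -0.09 -0.2" --pt "0 0 0 0 0 -0.1 -0.2"

```text
time_s: 6.45
ee_pos: [0.4459, -0.2491, 0.1553]
eef_rot: [3.138, 0.002, 1.532]
force: [0.8, -0.3, 0.3]
grip_width: 0.05
```

```bash
python3 -c "
from h import *
import pickle
np.set_printoptions(precision=4,suppress=True)
o=ctrl.get_obs();print(o['ee_pos'],o['eef_rot'],o['force'],o['grip_width'])
c=cam('scene');save(c,'s4.png',(240,65,360,165),6);pickle.dump(c,open('s4.pkl','wb'))
c=cam('top');save(c,'t4.png',(360,220,500,320),5);pickle.dump(c,open('t4.pkl','wb'))
"
```

```text
[ 0.4459 -0.2491  0.1553] [3.1383 0.002  1.5325] [ 0.7583 -0.3047  0.2941] 0.04995685096231423
```

View pics/s4.png

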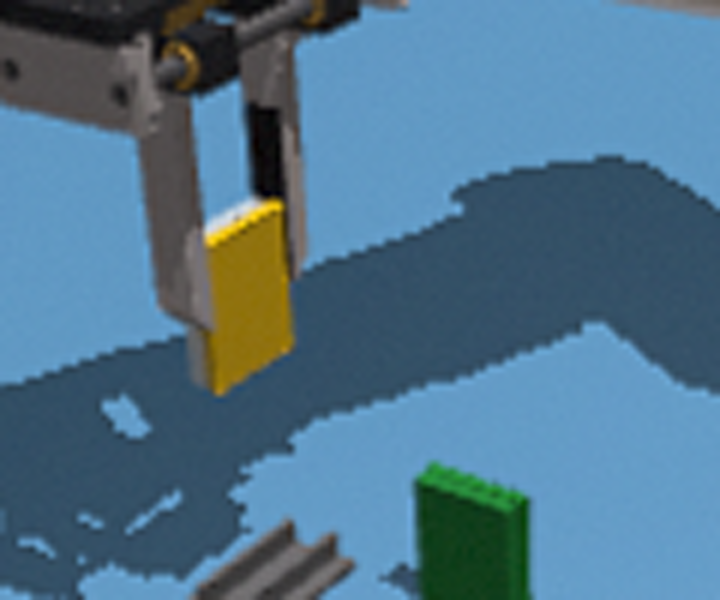

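```bash
python3 -c "
from h import *
go(rk(0,0,.15),78.6)"
```

```text
turn [0.13 0.07 9.21] shift [0.3528 0.0819 0.0033] t 6.55
```

send_rows --pt "0 0 2 0.02 0.005 0 -0.2" --pt "0 0 4 0.055 0.013 0 -0.2" --pt "0 0 6 0.1 0.023 0 -0.2" --pt "0 0 8 0.145 0.034 0 -0.2" --pt "0 0 9.2 0.19 0.045 0 -0.2" --pt "0 0 9.2 0.235 0.055 0 -0.2" --pt "0 0 9.2 0.28 0.065 0 -0.2" --pt "0 0 9.2 0.315 0.073 0 -0.2"

```text
time_s: 7.35
ee_pos: [0.5299, 0.0658, 0.1508]
eef_rot: [-3.14, 0.0, 1.373]
force: [-0.5, -0.5, -0.5]
grip_width: 0.0502
```

send_rows --pt "0 0 0 0.02 0.011 0 -0.2" --pt "0 0 0 0.034 0.015 0 -0.2" --pt "0 0 0 0.038 0.015 0 -0.2" --pt "0 0 0 0.038 0.015 0 -0.2" --pt "0 0 0 0.038 0.015 0 -0.2"

```text
time_s: 7.85
ee_pos: [0.5521, 0.0967, 0.1521]
eef_rot: [-3.141, 0.0, 1.371]
force: [-0.1, 0.0, 0.3]
grip_width: 0.0503
```

```bash
python3 -c "
from h import *
o=ctrl.get_obs();print(torack(o['ee_pos']),o['force'],o['grip_width'])
go(rk(0,0,.08),78.6)"
```

```text
[ -1.50582636 -11.59637508 152.08120487] [-0.12092526  0.04719926  0.34957019] 0.05028625574008347
turn [-0.03  0.02 -0.04] shift [ 0.0015 -0.0116  0.0721] t 7.85
```

send_rows --pt "0 0 0 0.0015 -0.0116 0 -0.2" --pt "0 0 0 0.0015 -0.0116 0.015 -0.2" --pt "0 0 0 0.0015 -0.0116 0.03 -0.2" --pt "0 0 0 0.0015 -0.0116 0.03 -0.2" --pt "0 0 0 0.0015 -0.0116 0.03 -0.2"

```text
time_s: 8.35
ee_pos: [0.541, 0.1012, 0.1228]
eef_rot: [3.142, -0.0, 1.372]
force: [-0.5, -0.4, -0.5]
grip_width: 0.0502
```

```bash
python3 -c "
from h import *
o=ctrl.get_obs();print(torack(o['ee_pos']),o['force'],o['grip_width'])
go(rk(0,0,.058),78.6)
c=cam('scene');save(c,'s5.png',(330,125,490,245),5)
c=cam('top');save(c,'t5.png',(185,170,335,270),5)
"
```

```text
[6.89052261e-01 1.20126855e-01 1.22833222e+02] [-0.45870291 -0.41294932 -0.53716712] 0.05015077064432836
turn [ 0.   -0.   -0.01] shift [-0.0007  0.0001  0.0648] t 8.35
```

View pics/s5.png

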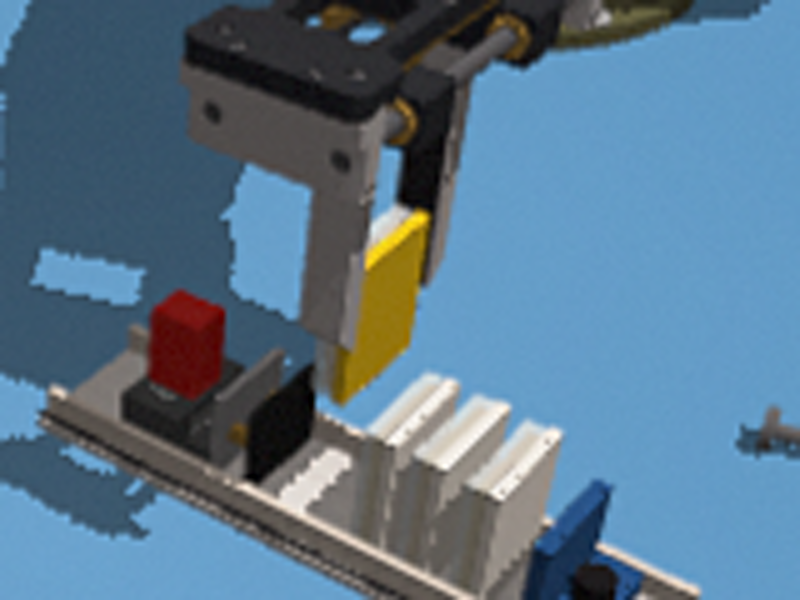

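View pics/t5.png

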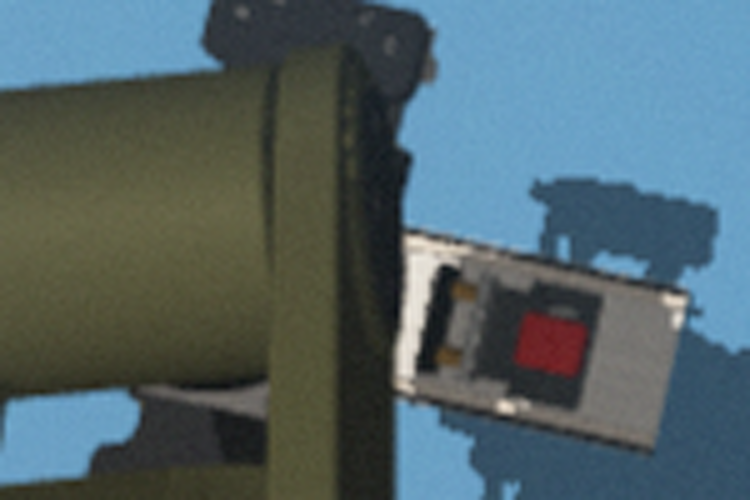

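The scene view shows the yellow dish (crop 390,300) hanging in the gap between pad and dish_c, and its lateral position matches the felt centre line. I lower it in stages.

send_rows --pt "0 0 0 -0.001 0 0.012 -0.2" --pt "0 0 0 -0.001 0 0.024 -0.2" --pt "0 0 0 -0.001 0 0.034 -0.2" --pt "0 0 0 -0.001 0 0.044 -0.2" --pt "0 0 0 -0.001 0 0.053 -0.2" --pt "0 0 0 -0.001 0 0.06 -0.2" --pt "0 0 0 -0.001 0 0.062 -0.2" --pt "0 0 0 -0.001 0 0.062 -0.2"

```text
time_s: 9.25
ee_pos: [0.5411, 0.1004, 0.0601]
eef_rot: [-3.141, 0.0, 1.372]
force: [0.7, 0.9, -0.4]
grip_width: 0.0499
```

```bash
python3 -c "
from h import *
o=ctrl.get_obs();print(torack(o['ee_pos']),o['force'],o['grip_width'])
c=cam('scene');save(c,'s6.png',(330,155,480,275),5)
o=ctrl.get_obs();print(torack(o['ee_pos']),o['force'],o['grip_width'])
"
```

```text
[-3.42201181e-02 -1.29421998e-01  6.00935257e+01] [ 0.73139029  0.88798973 -0.415773  ] 0.04992185259887111
[ 1.09338336e-02 -2.99510043e-01  6.04639308e+01] [ 0.23084999 -0.25161732 -0.47814193] 0.04985241388066455
```

View pics/s6.png

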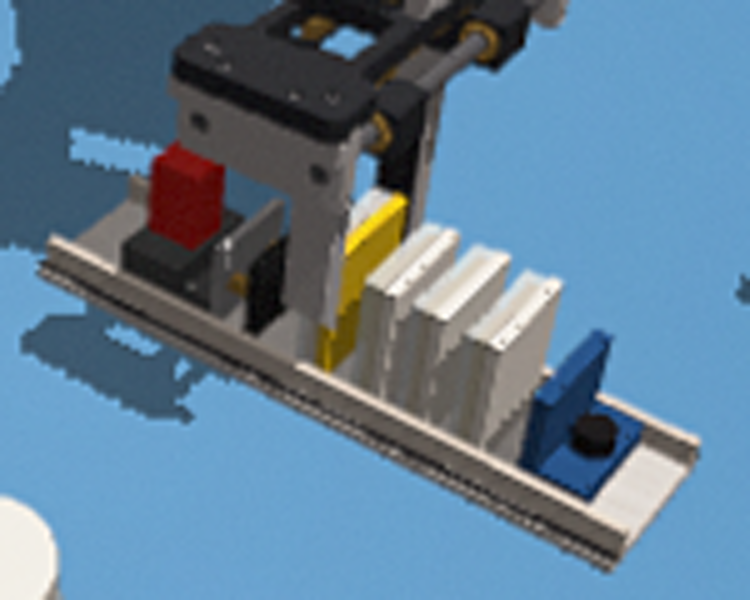

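The dish is between the walls, clear of dish_c and the pad. I lower the last millimetres slowly to feel the floor.

send_rows --pt "0 0 0 0 0 0.001 -0.2" --pt "0 0 0 0 0 0.002 -0.2" --pt "0 0 0 0 0 0.003 -0.2" --pt "0 0 0 0 0 0.004 -0.2" --pt "0 0 0 0 0 0.004 -0.2"

```text
time_s: 9.8
ee_pos: [0.5411, 0.1004, 0.0562]
eef_rot: [-3.141, 0.0, 1.372]
force: [-0.4, 0.5, 0.6]
grip_width: 0.0498
```

send_rows --pt "0 0 0 0 0 0.001 -0.2" --pt "0 0 0 0 0 0.001 -0.2"

```text
time_s: 10.0
ee_pos: [0.5411, 0.1004, 0.0552]
eef_rot: [-3.141, 0.0, 1.372]
force: [0.1, 0.5, -0.4]
grip_width: 0.05
```

send_rows --pt "0 0 0 0 0 0.001 -0.2" --pt "0 0 0 0 0 0.001 -0.2"

```text
time_s: 10.2
ee_pos: [0.5412, 0.1004, 0.0544]
eef_rot: [3.141, -0.0, 1.372]
force: [-0.9, -0.4, 0.7]
grip_width: 0.0498
```

send_rows --pt "0 0 0 0 0 0.0005 -0.2" --pt "0 0 0 0 0 0.0005 -0.2"

```text
time_s: 10.4
ee_pos: [0.5412, 0.1005, 0.0544]
eef_rot: [3.141, -0.0, 1.372]
force: [-3.5, 0.2, 7.2]
grip_width: 0.05
```

send_rows --pt "0 0 0 0 0 0.0005 -0.2" --pt "0 0 0 0 0 0.0005 -0.2"

```text
time_s: 10.6
ee_pos: [0.5412, 0.1005, 0.0543]
eef_rot: [3.141, -0.0, 1.372]
force: [-6.2, -0.4, 13.7]
grip_width: 0.0499
```

send_rows --pt "0 0 0 0 0 0.0005 -0.2" --pt "0 0 0 0 0 0.0005 -0.2"

```text
time_s: 10.8
ee_pos: [0.5413, 0.1006, 0.0541]
eef_rot: [3.141, -0.0, 1.372]
force: [-8.0, 0.5, 16.6]
grip_width: 0.0496
```

Floor contact is felt at the expected height of 0.0544. I relieve the press, then let go.

send_rows --pt "0 0 0 0 0 -0.0012 -0.2" --pt "0 0 0 0 0 -0.0012 -0.2" --pt "0 0 0 0 0 -0.0012 0.3" --pt "0 0 0 0 0 -0.0012 0.4" --pt "0 0 0 0 0 -0.0012 0.4" --pt "0 0 0 0 0 -0.0012 0.4"

```text
time_s: 11.4
ee_pos: [0.5411, 0.1004, 0.0539]
eef_rot: [-3.141, 0.0, 1.372]
force: [-0.4, -0.1, -0.2]
grip_width: 0.0664
```

```bash
python3 -c "
from h import *
o=ctrl.get_obs();print(torack(o['ee_pos']),o['force'],o['grip_width'])
c=cam('scene');save(c,'s7.png',(330,155,480,275),5)
"
```

```text
[-3.36397062e-02 -1.38396244e-01  5.38865826e+01] [-0.37210042 -0.14553156 -0.19999099] 0.0663681972519635
```

View pics/s7.png

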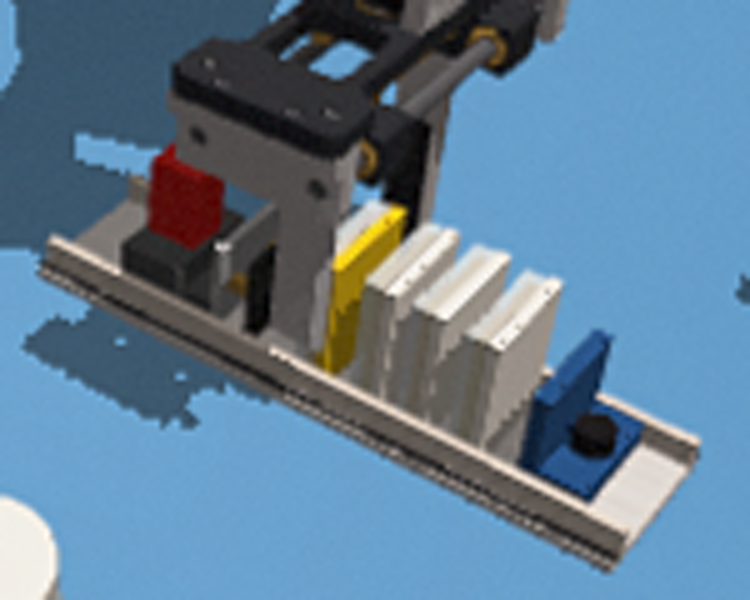

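send_rows --pt "0 0 0 0 0 -0.005 0.4" --pt "0 0 0 0 0 -0.025 0.4" --pt "0 0 0 0 0 -0.055 0.4" --pt "0 0 0 0 0 -0.075 0.4" --pt "0 0 0 -0.03 0 -0.075 0.2" --pt "0 0 0 -0.065 0 -0.075 0.2" --pt "0 0 0 -0.0837 0 -0.075 0.2" --pt "0 0 0 -0.0837 0 -0.075 0.2"

```text
time_s: 12.25
ee_pos: [0.5244, 0.0167, 0.1295]
eef_rot: [3.141, 0.0, 1.37]
force: [0.7, -0.2, 0.0]
grip_width: 0.0564
```

```bash
python3 -c "
from h import *
o=ctrl.get_obs();print(torack(o['ee_pos']),o['force'],o['grip_width'])
go(rk(-.0837,-.00015,.058),78.6)
c=cam('top');save(c,'t8.png',(185,170,335,270),5)
"
```

```text
[-85.46777229  -0.31197502 129.49958802] [ 0.68881342 -0.21683342  0.01820118] 0.056399785250839635
turn [ 0.02  0.01 -0.13] shift [ 0.0018 -0.0002  0.0715] t 12.25
```

View pics/t8.png

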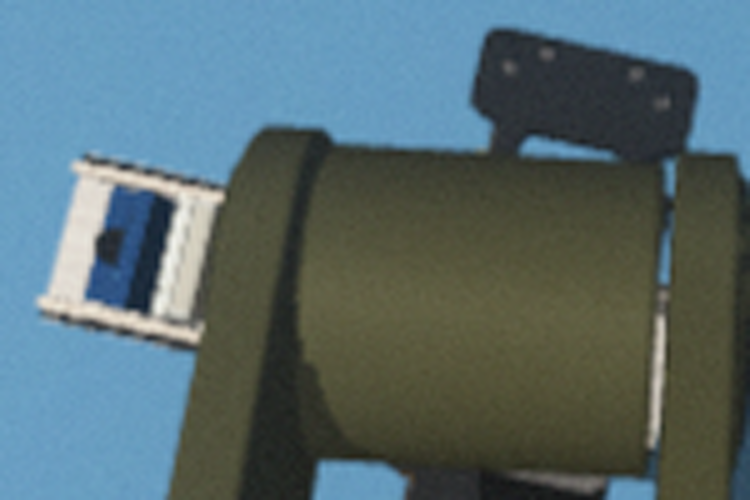

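send_rows --pt "0 0 0 0.0005 0 0.03 0.2" --pt "0 0 0 0.0005 0 0.055 0.2" --pt "0 0 0 0.0005 0 0.0715 0.2" --pt "0 0 0 0.0005 0 0.0715 0.2" --pt "0 0 0 0.0005 0 0.0715 -1" --pt "0 0 0 0.0005 0 0.0715 -1" --pt "0 0 0 0.0005 0 0.0715 -1" --pt "0 0 0 0.0005 0 0.0715 -1" --force 25

```text
time_s: 13.1
ee_pos: [0.525, 0.0189, 0.0582]
eef_rot: [3.141, -0.0, 1.372]
force: [-0.3, -0.1, 0.6]
grip_width: 0.0277
```

```bash
python3 -c "
from h import *
o=ctrl.get_obs();print(torack(o['ee_pos']),o['force'],o['grip_width'])
c=cam('scene');save(c,'s9.png',(330,135,480,255),5)
o=ctrl.get_obs();print(torack(o['ee_pos']),o['force'],o['grip_width'])
W=cloud(c);im=c['pixels'].astype(int)
d=W[...,:2]-O;s=d@UX;l=d@UY;z=W[...,2]
m=(np.abs(l)<.03)&(z>.05)&(z<.056)&(s>-.06)&(s<.12)
print([(int(round(b*1000)),int(k)) for k,b in zip(*np.histogram(s[m],np.arange(-.06,.13,.002))) if k])
m=(np.abs(l)<.03)&(z>.062)&(z<.074)&(s>-.03)&(s<.12)
print([(int(round(b*1000)),int(k)) for k,b in zip(*np.histogram(s[m],np.arange(-.06,.13,.002))) if k])
m=(np.abs(l)<.03)&(z>.038)&(z<.046)&(s>-.06)&(s<.12)
print([(int(round(b*1000)),int(k)) for k,b in zip(*np.histogram(s[m],np.arange(-.06,.13,.002))) if k])
"
```

```text
[-83.13643811  -0.46765865  58.15897826] [-0.28392579 -0.05093797  0.64822543] 0.027722950279197908
[-83.18226771  -0.39022109  58.02090812] [-0.24711522  0.21056722  0.33775239] 0.023437993803138282
[(-50, 1), (-8, 2), (-6, 3), (-4, 2), (-2, 2), (0, 3), (2, 2), (4, 1), (6, 26), (8, 2), (16, 1), (18, 2), (20, 2), (22, 2), (24, 2), (28, 2), (30, 9), (32, 11), (38, 2), (40, 2), (42, 4), (44, 3), (46, 3), (48, 1), (50, 4), (52, 25), (54, 1), (62, 3), (64, 2), (66, 3), (68, 2), (70, 2), (72, 3), (74, 2), (76, 20), (90, 4), (92, 22), (94, 20), (96, 17), (98, 22), (100, 1)]
[(-10, 1), (-8, 12), (-6, 17), (-4, 15), (-2, 17), (0, 15), (2, 13), (4, 20), (6, 36), (8, 1), (16, 5), (18, 15), (20, 19), (22, 17), (24, 17), (26, 12), (28, 22), (30, 26), (32, 15), (36, 1), (38, 14), (40, 20), (42, 18), (44, 16), (46, 16), (48, 23), (50, 14), (52, 37), (54, 5), (60, 1), (62, 21), (64, 18), (66, 18), (68, 21), (70, 17), (72, 19), (74, 22), (76, 29)]
[(-52, 2), (-50, 3), (-48, 19), (-46, 16), (-34, 2), (-32, 7), (-30, 31), (-8, 2), (-6, 2), (-4, 3), (-2, 3), (0, 3), (2, 3), (4, 4), (6, 16), (8, 2), (16, 1), (18, 3), (20, 2), (22, 3), (24, 5), (26, 2), (28, 3), (30, 3), (32, 11), (38, 2), (40, 3), (42, 3), (44, 3), (46, 3), (48, 3), (50, 3), (52, 15), (54, 2), (62, 5), (64, 3), (66, 3), (68, 4), (70, 2), (72, 3), (74, 4), (76, 29), (90, 1), (92, 3), (94, 5), (96, 3), (98, 29)]
```

View pics/s9.png

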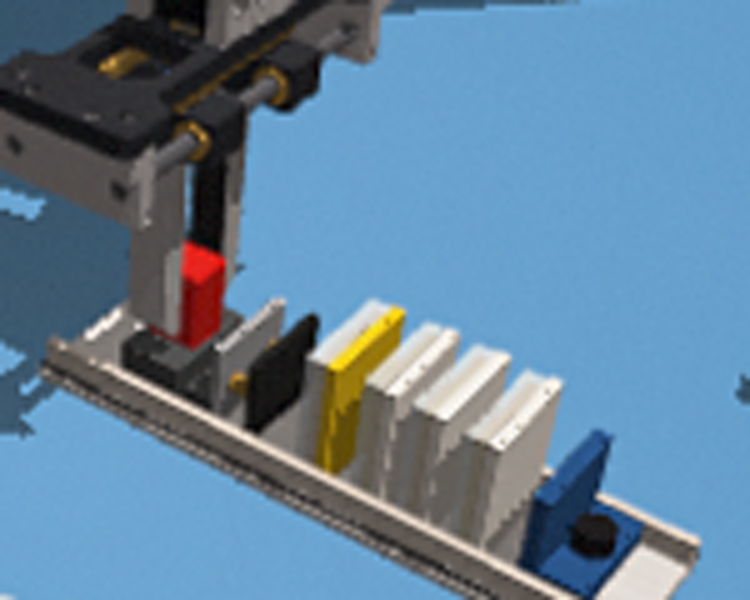

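The picture shows all four dishes upright with yellow (crop 360,390) between dish_c and the pad. By my measurements the pad meets a closed row after about 59 mm of travel, so I push gently.

send_rows --pt "0 0 0 0 0 0 -1" --pt "0 0 0 0 0 0 -1" --pt "0 0 0 0.002 0 0 -1" --pt "0 0 0 0.005 0 0 -1" --pt "0 0 0 0.008 0 0 -1" --pt "0 0 0 0.011 0 0 -1" --pt "0 0 0 0.014 0 0 -1" --pt "0 0 0 0.017 0 0 -1"

```text
time_s: 13.95
ee_pos: [0.528, 0.0351, 0.0579]
eef_rot: [3.142, 0.001, 1.372]
force: [-4.4, -4.2, 7.1]
grip_width: 0.022
```

send_rows --pt "0 0 0 0.003 0 0 -1" --pt "0 0 0 0.006 0 0 -1" --pt "0 0 0 0.009 0 0 -1" --pt "0 0 0 0.012 0 0 -1" --pt "0 0 0 0.014 0 0 -1" --pt "0 0 0 0.016 0 0 -1" --pt "0 0 0 0.018 0 0 -1" --pt "0 0 0 0.02 0 0 -1"

```text
time_s: 14.75
ee_pos: [0.532, 0.0547, 0.0579]
eef_rot: [-3.142, 0.001, 1.372]
force: [-4.9, -4.1, 6.6]
grip_width: 0.0218
```

send_rows --pt "0 0 0 0.002 0 0 -1" --pt "0 0 0 0.004 0 0 -1" --pt "0 0 0 0.006 0 0 -1" --pt "0 0 0 0.008 0 0 -1" --pt "0 0 0 0.01 0 0 -1" --pt "0 0 0 0.012 0 0 -1" --pt "0 0 0 0.012 0 0 -1"

```text
time_s: 15.45
ee_pos: [0.5344, 0.0666, 0.0579]
eef_rot: [3.142, 0.001, 1.372]
force: [-4.4, -2.9, 6.9]
grip_width: 0.022
```

```bash
cat > st.py <<'E'
from h import *
o=ctrl.get_obs();print(torack(o['ee_pos']),'along',o['force'][:2]@UX,'lat',o['force'][:2]@UY,o['force'][2],o['grip_width'],o['time_s'])
E
python3 st.py;python3 -c "
from h import *
c=cam('scene');save(c,'s10.png',(330,135,480,255),5)"
```

```text
[-34.57309968  -0.20939857  57.93604905] along -3.6612934192426034 lat 3.733134243808572 6.937632836281284 0.02195764353802668 15.45
```

View pics/s10.png

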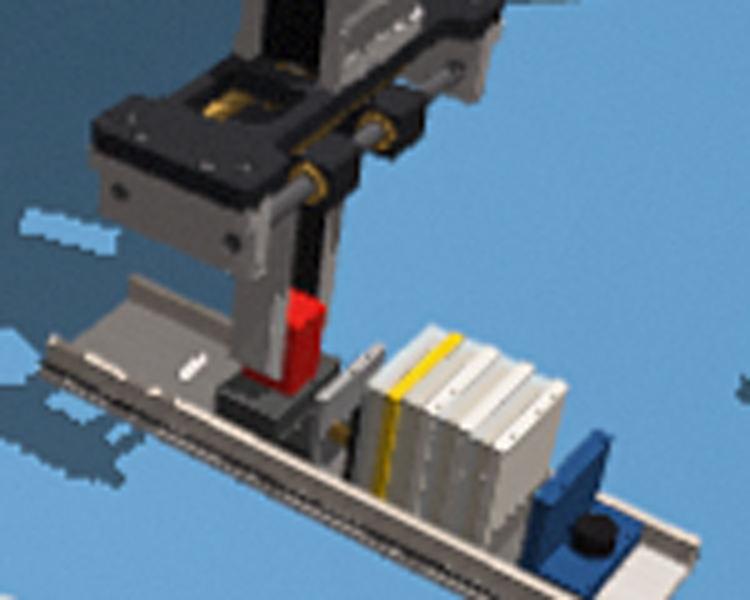

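send_rows --pt "0 0 0 0.001 0 0 -1" --pt "0 0 0 0.002 0 0 -1" --pt "0 0 0 0.003 0 0 -1" --pt "0 0 0 0.004 0 0 -1" --pt "0 0 0 0.005 0 0 -1" --pt "0 0 0 0.006 0 0 -1" --pt "0 0 0 0.006 0 0 -1"

```text
time_s: 16.2
ee_pos: [0.5355, 0.0723, 0.0579]
eef_rot: [-3.142, 0.001, 1.372]
force: [-4.2, -4.2, 8.2]
grip_width: 0.0216
```

send_rows --pt "0 0 0 0.001 0 0 -1" --pt "0 0 0 0.001 0 0 -1"

```text
time_s: 16.4
ee_pos: [0.5357, 0.0733, 0.058]
eef_rot: [-3.142, 0.001, 1.372]
force: [-4.5, -4.3, 7.6]
grip_width: 0.0218
```

send_rows --pt "0 0 0 0.001 0 0 -1" --pt "0 0 0 0.001 0 0 -1"

```text
time_s: 16.6
ee_pos: [0.5359, 0.0742, 0.058]
eef_rot: [-3.142, 0.001, 1.372]
force: [-3.6, -4.2, 6.8]
grip_width: 0.0223
```

```bash
python3 st.py;python3 -c "
from h import *
c=cam('scene');save(c,'s11.png',(380,175,480,255),8)"; python3 st.py
```

```text
[-26.76136143  -0.23344001  57.95469303] along -4.842271269828985 lat 2.7382957519426 6.84416270773074 0.022253450791937034 16.6
[-26.74373863  -0.21880268  57.94863252] along -5.00211862934416 lat 2.6718089587351517 6.826235439547945 0.021950403011116826 16.65
```

View pics/s11.png

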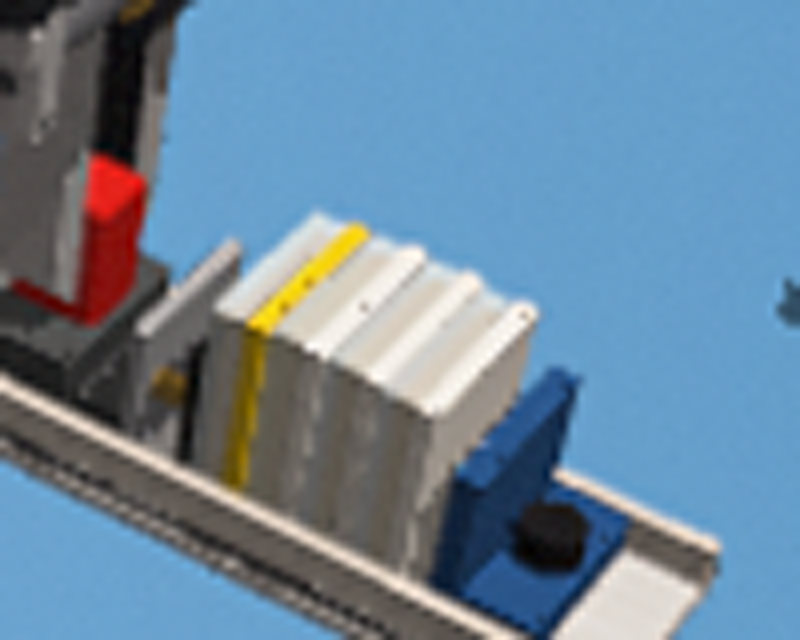

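send_rows --pt "0 0 0 0.001 0 0 -1" --pt "0 0 0 0.001 0 0 -1"

```text
time_s: 16.85
ee_pos: [0.5361, 0.0752, 0.0579]
eef_rot: [-3.142, 0.001, 1.372]
force: [-3.9, -3.6, 6.3]
grip_width: 0.0216
```

send_rows --pt "0 0 0 0.001 0 0 -1" --pt "0 0 0 0.001 0 0 -1"

```text
time_s: 17.05
ee_pos: [0.5363, 0.0762, 0.0579]
eef_rot: [-3.142, 0.001, 1.372]
force: [-4.6, -3.8, 7.7]
grip_width: 0.022
```

send_rows --pt "0 0 0 0.001 0 0 -1" --pt "0 0 0 0.001 0 0 -1"

```text
time_s: 17.25
ee_pos: [0.5365, 0.0772, 0.058]
eef_rot: [3.142, 0.001, 1.372]
force: [-4.6, -4.3, 8.0]
grip_width: 0.0221
```

```bash
python3 st.py;python3 -c "
from h import *
c=cam('scene');save(c,'s12.png',(380,175,480,255),8)"; python3 st.py
```

```text
[-23.75936565  -0.24063963  57.96320102] along -5.096086378364474 lat 3.630482785775211 7.955685079034262 0.022058288406573652 17.25
[-23.7650695   -0.23348744  57.93749269] along -5.61254518818054 lat 3.9018874725526347 8.120218019501594 0.02195283198303094 17.3
```

View pics/s12.png

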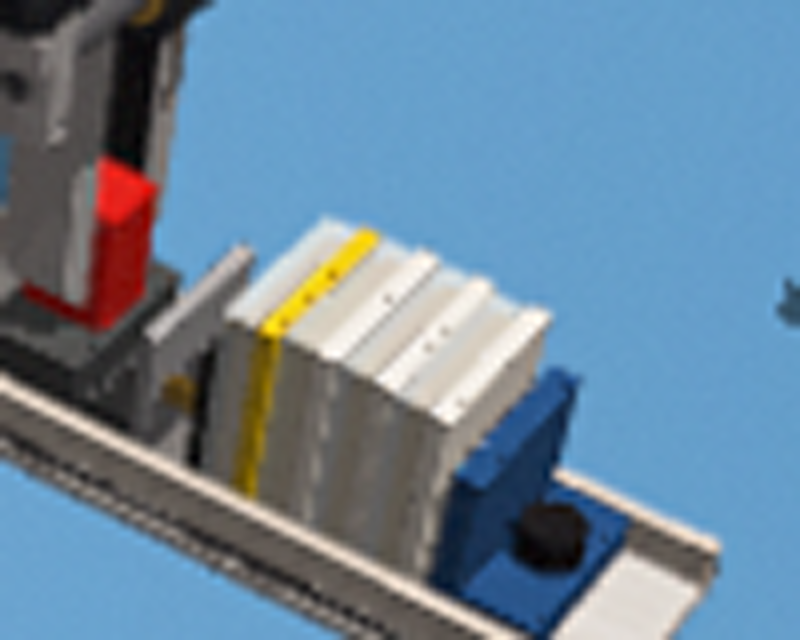

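send_rows --pt "0 0 0 0.001 0 0 -1" --pt "0 0 0 0.001 0 0 -1"

```text
time_s: 17.5
ee_pos: [0.5367, 0.0782, 0.058]
eef_rot: [-3.142, 0.001, 1.372]
force: [-5.0, -4.3, 7.7]
grip_width: 0.022
```

```bash
python3 st.py
```

```text
[-22.74940638  -0.2167204   57.95065623] along -5.165827711973423 lat 4.096929395632226 7.709763063216913 0.022028128266118236 17.5
```

send_rows --pt "0 0 0 0.001 0 0 -1" --pt "0 0 0 0.001 0 0 -1"

```text
time_s: 17.7
ee_pos: [0.5369, 0.0791, 0.0579]
eef_rot: [-3.142, 0.001, 1.372]
force: [-3.6, -4.5, 6.6]
grip_width: 0.0218
```

```bash
python3 st.py;python3 -c "
from h import *
c=cam('scene');save(c,'s13.png',(380,175,480,255),8)"; python3 st.py
```

```text
[-21.74243138  -0.22830834  57.93399716] along -5.097208812986408 lat 2.6076704918717852 6.585084746425394 0.021842830300955386 17.7
[-21.75871825  -0.2058456   57.93891133] along -5.133073212882406 lat 3.4622449455684596 6.9968853908096325 0.021923187346887908 17.75
```

View pics/s13.png

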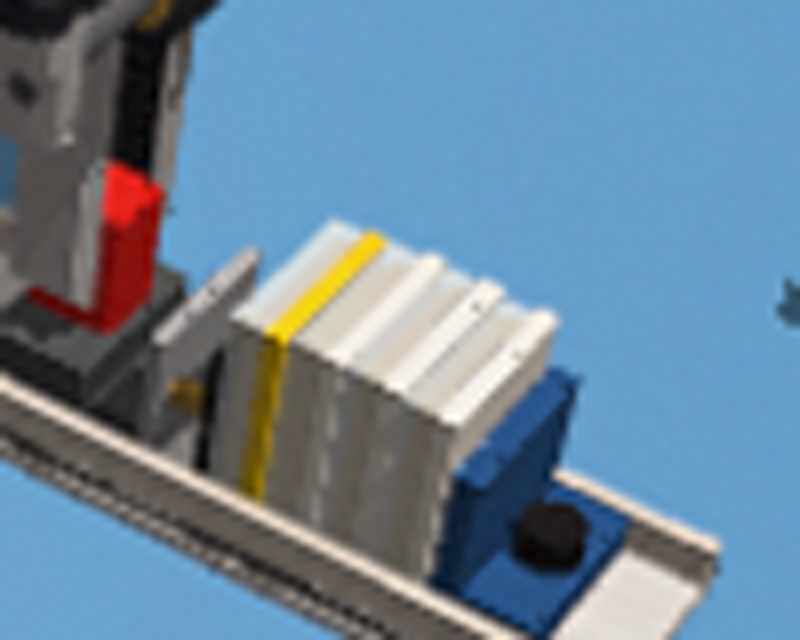

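send_rows --pt "0 0 0 0.001 0 0 -1" --pt "0 0 0 0.001 0 0 -1"

```text
time_s: 17.95
ee_pos: [0.5371, 0.0801, 0.0579]
eef_rot: [-3.142, 0.001, 1.372]
force: [-4.3, -5.1, 7.2]
grip_width: 0.0221
```

```bash
python3 st.py
```

```text
[-20.8158518   -0.22236671  57.94679263] along -5.888898585884145 lat 3.1858049082502937 7.242661111645884 0.0221220535232268 17.95
```

send_rows --pt "0 0 0 0.001 0 0 -1" --pt "0 0 0 0.001 0 0 -1"

```text
time_s: 18.15
ee_pos: [0.5373, 0.081, 0.0579]
eef_rot: [-3.142, 0.001, 1.372]
force: [-4.4, -5.9, 8.0]
grip_width: 0.0222
```

```bash
python3 st.py;python3 -c "
from h import *
c=cam('scene');save(c,'s14.png',(380,175,480,255),8)"; python3 st.py
```

```text
[-19.88733777  -0.24411553  57.94390452] along -6.59620866148975 lat 3.1103242254369183 8.02601650349511 0.022184173661751353 18.15
[-19.89541899  -0.24454154  57.95051176] along -5.8204979169448565 lat 2.522788128165549 7.679656211956649 0.022045030928529854 18.2
```

View pics/s14.png

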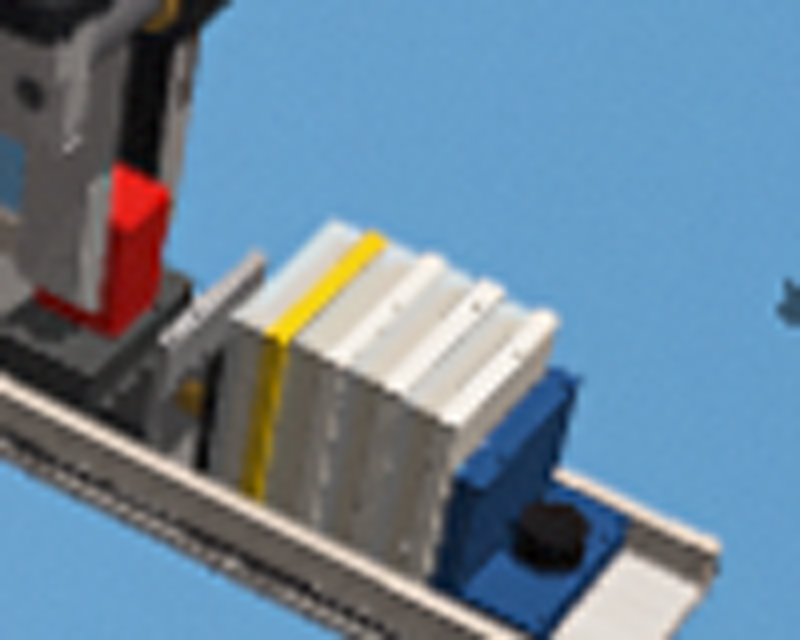

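The picture shows the row stopped moving between the last two steps while the force began to rise, so contact with the stop came at TCP about -21.4 mm. I press 1.8 mm more.

send_rows --pt "0 0 0 0.001 0 0 -1" --pt "0 0 0 0.001 0 0 -1"

```text
time_s: 18.4
ee_pos: [0.5375, 0.0818, 0.0579]
eef_rot: [-3.141, 0.001, 1.372]
force: [-4.5, -6.6, 7.6]
grip_width: 0.0219
```

```bash
python3 st.py
```

```text
[-19.00702757  -0.23043627  57.94135498] along -7.364771706687876 lat 3.109077014004516 7.5606168902284425 0.021918997683155656 18.4
```

send_rows --pt "0 0 0 0.0009 0 0 -1" --pt "0 0 0 0.0009 0 0 -1" --pt "0 0 0 0.0009 0 0 -1"

```text
time_s: 18.7
ee_pos: [0.5376, 0.0826, 0.058]
eef_rot: [-3.141, 0.001, 1.372]
force: [-4.4, -6.2, 8.2]
grip_width: 0.0217
```

```bash
python3 st.py;python3 -c "
from h import *
import pickle
c=cam('scene');save(c,'s15.png',(380,175,480,255),8);pickle.dump(c,open('s15.pkl','wb'))
W=cloud(c);d=W[...,:2]-O;s=d@UX;l=d@UY;z=W[...,2]
for a,b in((.062,.074),(.04,.052)):
  m=(np.abs(l)<.03)&(z>a)&(z<b)&(s>-.03)&(s<.12)
  print([(int(round(b*1000)),int(k)) for k,b in zip(*np.histogram(s[m],np.arange(-.06,.13,.002))) if k])
"; python3 st.py
```

```text
[-18.19866569  -0.23757142  57.95001528] along -6.9547720380473015 lat 3.0373528181173337 8.204696335319328 0.02174158651304205 18.7
[(-28, 2), (-26, 3), (-24, 6), (-22, 7), (-20, 8), (-18, 9), (-16, 11), (-14, 11), (-12, 15), (-10, 32), (-8, 16), (-6, 8), (-4, 8), (30, 8), (32, 15), (34, 17), (36, 19), (38, 20), (40, 14), (42, 19), (44, 25), (46, 18), (48, 19), (50, 20), (52, 19), (54, 16), (56, 16), (58, 20), (60, 23), (62, 23), (64, 17), (66, 20), (68, 23), (70, 13), (72, 18), (74, 25), (76, 22), (78, 21), (80, 20), (82, 18), (84, 16), (86, 25), (88, 22), (90, 33), (92, 1)]
[(-28, 2), (-26, 2), (-24, 1), (-22, 3), (-18, 3), (-16, 1), (-14, 1), (-12, 1), (-10, 15), (-8, 7), (-6, 8), (-4, 20), (12, 2), (14, 14), (16, 22), (18, 32), (26, 3), (28, 5), (30, 3), (32, 5), (34, 4), (36, 6), (38, 4), (40, 5), (42, 4), (44, 5), (46, 6), (48, 6), (50, 5), (52, 5), (54, 4), (56, 5), (58, 4), (60, 7), (62, 4), (64, 4), (66, 5), (68, 7), (70, 4), (72, 5), (74, 4), (76, 4), (78, 8), (80, 5), (82, 4), (84, 4), (86, 5), (88, 4), (90, 11), (92, 17), (94, 15), (96, 16), (98, 52)]
[-18.21703211  -0.24315151  57.93640473] along -7.995060816405997 lat 3.680823018065969 7.971587229421949 0.022004504421766276 18.75
```

View pics/s15.png

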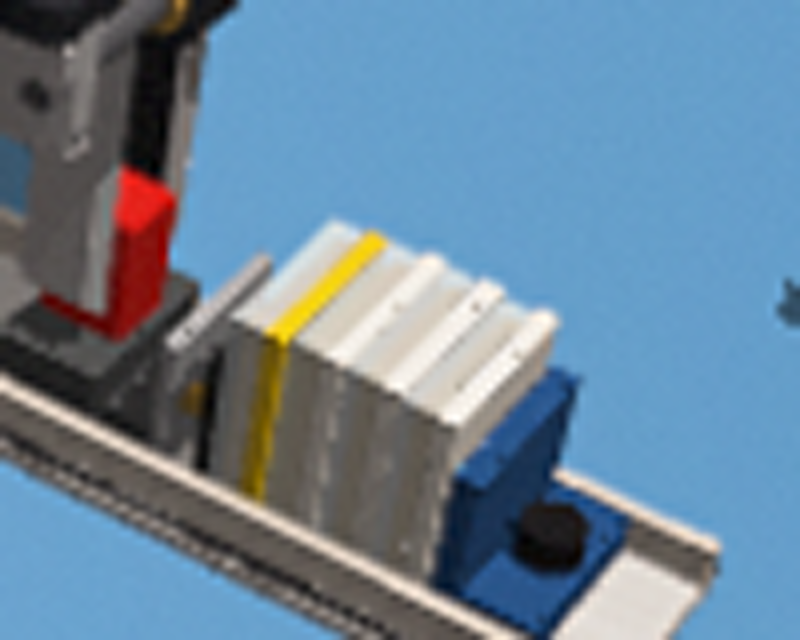

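```bash
python3 -c "
from h import *
f=[]
for i in range(16):
  ctrl.camera('scene');f.append(ctrl.get_obs()['force'])
f=np.array(f);print((f[:,:2]@UX).mean(),(f[:,:2]@UX).std(),f.mean(0),ctrl.get_obs()['time_s'])"; python3 st.py
```

```text
-8.123941232092983 0.3469675478154912 [-4.76652581 -7.32634255  7.6771119 ] 19.55
[-18.20029779  -0.22909488  57.94703071] along -8.03060465347314 lat 2.9736683681491 7.1109037507150425 0.021730515245398995 19.55
```

Averaged force is 3.1 N above the sliding level, and displacement gives about 3.3 mm. I add 0.3 mm and let go.

send_rows --pt "0 0 0 0.0003 0 0 -1" --pt "0 0 0 0.0003 0 0 -1" --pt "0 0 0 0.0003 0 0 -0.3" --pt "0 0 0 0.0003 0 0 0" --pt "0 0 0 0.0003 0 0 0.2" --pt "0 0 0 0.0003 0 0 0.2" --pt "0 0 0 0.0003 0 0 0.2"

```text
time_s: 20.25
ee_pos: [0.5378, 0.0838, 0.0574]
eef_rot: [-3.142, -0.0, 1.372]
force: [-0.2, -0.2, 0.4]
grip_width: 0.0557
```

```bash
python3 st.py
```

```text
[-16.96061646  -0.1445935   57.44458933] along -0.23176522123674528 lat 0.15318456040054382 0.397156168031514 0.05569192334910656 20.25
```

send_rows --pt "0 0 0 0 0 -0.01 0.2" --pt "0 0 0 0 0 -0.04 0.2" --pt "0 0 0 0 0 -0.08 0.2" --pt "0 0 0 0 0 -0.12 0.2" --pt "0 0 0 -0.04 0 -0.15 0.2" --pt "0 0 0 -0.09 0 -0.15 0.2" --pt "0 0 0 -0.14 0 -0.15 0.2" --pt "0 0 0 -0.19 0 -0.15 0.2"

```text
time_s: 21.05
ee_pos: [0.4996, -0.1041, 0.2087]
eef_rot: [3.14, 0.0, 1.373]
force: [0.3, -0.6, 0.6]
grip_width: 0.0568
```

send_rows --pt "0 0 0 -0.05 0 0 0.2" --pt "0 0 0 -0.1 0 0 0.2" --pt "0 0 0 -0.13 0 0 0.2" --pt "0 0 0 -0.13 0 0 0.2" --pt "0 0 0 -0.13 0 0 0.2"

```text
time_s: 21.55
ee_pos: [0.4744, -0.2301, 0.208]
eef_rot: [3.141, -0.0, 1.371]
force: [0.2, 0.9, -0.9]
grip_width: 0.0566
```

```bash
python3 -c "
from h import *
import pickle
a=cam('scene');b=cam('top');save(a,'s20.png',(370,165,480,255),7);save(b,'t20.png',(185,190,335,270),5);save(b,'t20f.png')
for n,c,old in(('scene',a,'scene0.pkl'),('top',b,'top0.pkl')):
  pickle.dump(c,open(n+'E.pkl','wb'))
  W0=cloud(pickle.load(open(old,'rb')))
  W=cloud(c);d=W[...,:2]-O;s=d@UX;l=d@UY;z=W[...,2];im=c['pixels'].astype(int)
  red=(im[...,0]>130)&(im[...,1]<60)&(np.abs(l)<.03)&(z>.062)&(z<.074)
  P=W[red];print(n,'grip',len(P),torack(P.mean(0)))
  for a_,b_ in((.062,.074),(.045,.056)):
    m=(np.abs(l)<.03)&(z>a_)&(z<b_)&(s>-.03)&(s<.12)&~red
    print([(int(round(b*1000)),int(k)) for k,b in zip(*np.histogram(s[m],np.arange(-.06,.13,.002))) if k])
print(ctrl.get_obs()['time_s'],ctrl.get_obs()['ee_pos'])
"
```

```text
scene grip 85 [-14.08428606  -2.45696076  65.91108331]
[(-30, 1), (-28, 3), (-26, 1), (-24, 1), (-22, 1), (-20, 2), (-18, 2), (-16, 2), (-14, 1), (-12, 1), (-6, 1), (30, 6), (32, 17), (34, 17), (36, 18), (38, 16), (40, 17), (42, 21), (44, 18), (46, 23), (48, 18), (50, 18), (52, 18), (54, 19), (56, 17), (58, 22), (60, 23), (62, 22), (64, 18), (66, 18), (68, 21), (70, 16), (72, 19), (74, 20), (76, 22), (78, 23), (80, 17), (82, 22), (84, 18), (86, 21), (88, 22), (90, 33), (92, 1)]
[(-28, 2), (-26, 3), (-24, 5), (-22, 4), (-20, 4), (-18, 4), (-16, 3), (-14, 6), (-12, 3), (-10, 4), (-8, 4), (-6, 6), (-4, 18), (12, 1), (14, 14), (16, 20), (18, 16), (26, 2), (28, 3), (30, 2), (32, 3), (34, 4), (36, 4), (38, 5), (40, 3), (42, 3), (44, 5), (46, 4), (48, 6), (50, 3), (52, 3), (54, 4), (56, 3), (58, 5), (60, 6), (62, 5), (64, 5), (66, 5), (68, 4), (70, 4), (72, 5), (74, 4), (76, 3), (78, 5), (80, 4), (82, 4), (84, 5), (86, 3), (88, 4), (90, 25), (92, 24), (94, 21), (96, 22), (98, 42)]
top grip 120 [-16.15667892   0.2804792   67.4682752 ]
[(-30, 10), (-28, 2), (-24, 1), (-22, 2), (-20, 1), (-18, 1), (-14, 1), (-12, 1), (-10, 1), (-8, 2), (-4, 1), (30, 21), (32, 26), (34, 25), (36, 21), (38, 26), (40, 29), (42, 27), (44, 22), (46, 21), (48, 23), (50, 26), (52, 22), (54, 25), (56, 30), (58, 25), (60, 21), (62, 23), (64, 22), (66, 26), (68, 24), (70, 25), (72, 30), (74, 21), (76, 21), (78, 28), (80, 24), (82, 23), (84, 27), (86, 23), (88, 28), (90, 10)]
[(-30, 7), (-28, 1), (12, 11), (14, 24), (16, 24), (18, 4), (24, 2), (26, 28), (28, 23), (30, 28), (32, 1), (84, 1), (86, 1), (90, 1), (92, 1), (94, 6), (96, 24), (98, 10)]
21.65 [ 0.47484557 -0.22904593  0.2078651 ]
```

View pics/s20.png

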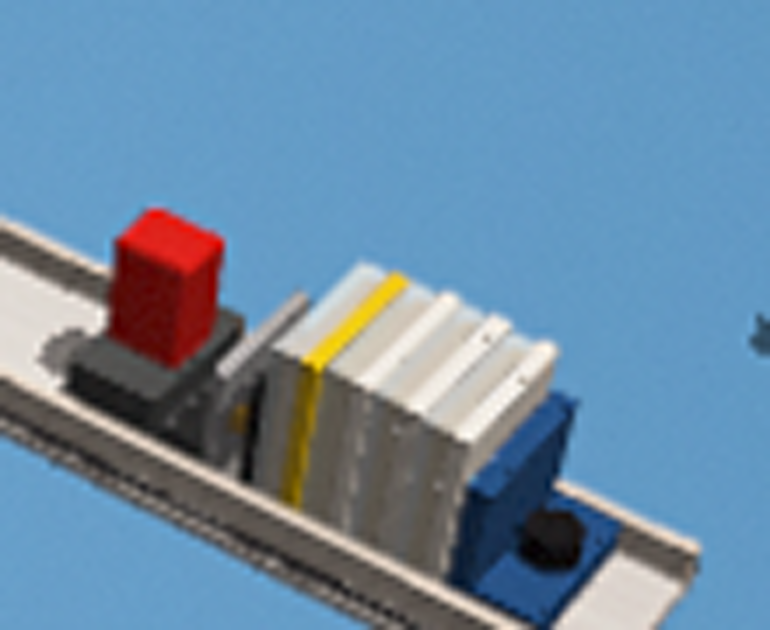

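View pics/t20.png

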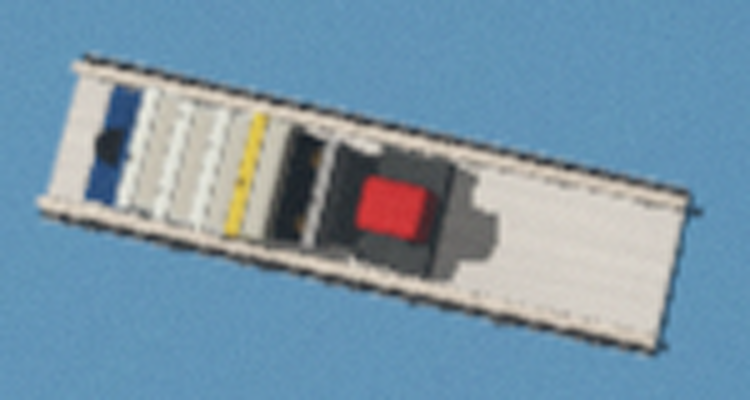

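View pics/t20f.png

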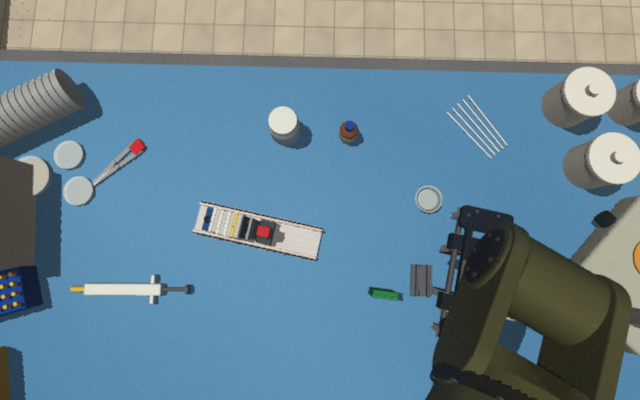

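The force record says the pad is pressed in about 3.4 mm, but depth hints at nearer 5 mm. I settle it by rectifying before and after pictures at pad-top height.

```bash
python3 - <<'E'
from h import *
import pickle
def ortho(c,h,s0,s1,l0,l1,r=.0002):
    S=np.arange(s0,s1,r);L=np.arange(l1,l0,-r)
    SS,LL=np.meshgrid(S,L);X=np.stack([O[0]+SS*UX[0]+LL*UY[0],O[1]+SS*UX[1]+LL*UY[1],np.full_like(SS,h)],-1)
    p=X@np.array(c['R']).T+np.array(c['t']);f=K(c)
    return cv2.remap(c['pixels'],(p[...,0]/p[...,2]*f+c['cx']).astype(np.float32),(p[...,1]/p[...,2]*f+c['cy']).astype(np.float32),cv2.INTER_CUBIC)
t0=pickle.load(open('top0.pkl','rb'));tE=pickle.load(open('topE.pkl','rb'))
# shift of grip (h=.067) and plate (.049) by template matching
for nm,h,a,b,w in(('grip',.067,-.066,-.026,.016),('plate',.049,-.022,-.008,.02)):
    T=ortho(t0,h,a,b,-w,w);S=ortho(tE,h,a+.02,b+.04,-w,w)
    r=cv2.matchTemplate(S,T,cv2.TM_CCOEFF_NORMED);_,v,_,l=cv2.minMaxLoc(r);print(nm,'moved',20+l[0]*.2,v)
A0=ortho(t0,.049,-.03,.03,-.027,.027);B=ortho(tE,.049,0,.06,-.027,.027)
im=np.vstack([A0,B])[:,:,::-1];cv2.imwrite('pics/ortho.png',cv2.resize(im,None,fx=2,fy=1.1))
for nm,I,s0 in(('init',A0,-30),('end',B,0)):
    for la in(0,):
        pr=I[105:165].mean(0).mean(1)
        print(nm,[(round(s0+i*.2,1),int(pr[i])) for i in range(0,300,5)])
E
```

```text
grip moved 29.6 0.9845549464225769
plate moved 29.200000000000003 0.916611909866333
init [(-30.0, 52), (-29.0, 44), (-28.0, 41), (-27.0, 42), (-26.0, 43), (-25.0, 43), (-24.0, 42), (-23.0, 42), (-22.0, 44), (-21.0, 48), (-20.0, 51), (-19.0, 52), (-18.0, 50), (-17.0, 61), (-16.0, 92), (-15.0, 127), (-14.0, 148), (-13.0, 152), (-12.0, 140), (-11.0, 120), (-10.0, 104), (-9.0, 97), (-8.0, 95), (-7.0, 93), (-6.0, 82), (-5.0, 64), (-4.0, 47), (-3.0, 37), (-2.0, 32), (-1.0, 31), (0.0, 33), (1.0, 36), (2.0, 37), (3.0, 36), (4.0, 37), (5.0, 48), (6.0, 64), (7.0, 80), (8.0, 88), (9.0, 89), (10.0, 86), (11.0, 81), (12.0, 76), (13.0, 72), (14.0, 70), (15.0, 69), (16.0, 67), (17.0, 66), (18.0, 65), (19.0, 72), (20.0, 97), (21.0, 130), (22.0, 157), (23.0, 171), (24.0, 176), (25.0, 177), (26.0, 179), (27.0, 179), (28.0, 172), (29.0, 165)]
end [(0.0, 65), (1.0, 53), (2.0, 46), (3.0, 46), (4.0, 48), (5.0, 48), (6.0, 49), (7.0, 50), (8.0, 53), (9.0, 58), (10.0, 61), (11.0, 59), (12.0, 57), (13.0, 74), (14.0, 109), (15.0, 143), (16.0, 158), (17.0, 154), (18.0, 132), (19.0, 98), (20.0, 67), (21.0, 44), (22.0, 36), (23.0, 37), (24.0, 38), (25.0, 37), (26.0, 36), (27.0, 36), (28.0, 37), (29.0, 38), (30.0, 43), (31.0, 52), (32.0, 62), (33.0, 70), (34.0, 89), (35.0, 120), (36.0, 153), (37.0, 175), (38.0, 187), (39.0, 191), (40.0, 192), (41.0, 193), (42.0, 191), (43.0, 179), (44.0, 164), (45.0, 160), (46.0, 163), (47.0, 161), (48.0, 156), (49.0, 153), (50.0, 157), (51.0, 167), (52.0, 178), (53.0, 186), (54.0, 189), (55.0, 190), (56.0, 192), (57.0, 192), (58.0, 185), (59.0, 179)]
```

View pics/ortho.png

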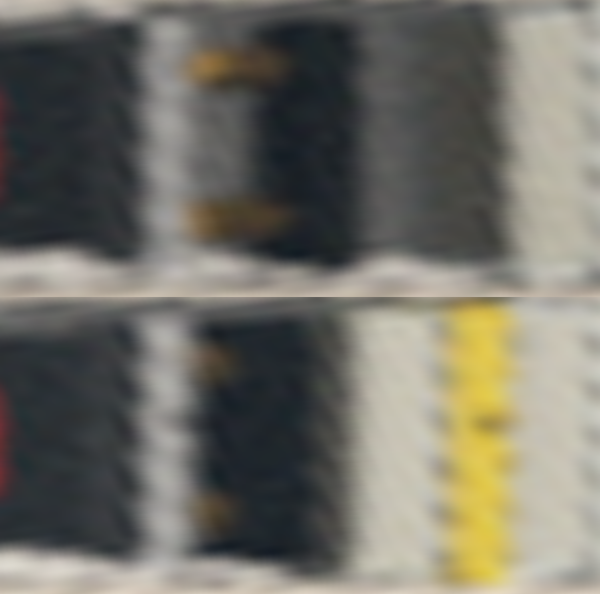

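```bash
python3 - <<'E'
from h import *
import pickle
def ortho(c,h,s0,s1,l0,l1,r=.0002):
    S=np.arange(s0,s1,r);L=np.arange(l1,l0,-r)
    SS,LL=np.meshgrid(S,L);X=np.stack([O[0]+SS*UX[0]+LL*UY[0],O[1]+SS*UX[1]+LL*UY[1],np.full_like(SS,h)],-1)
    p=X@np.array(c['R']).T+np.array(c['t']);f=K(c)
    return cv2.remap(c['pixels'],(p[...,0]/p[...,2]*f+c['cx']).astype(np.float32),(p[...,1]/p[...,2]*f+c['cy']).astype(np.float32),cv2.INTER_CUBIC)
t0=pickle.load(open('top0.pkl','rb'));tE=pickle.load(open('topE.pkl','rb'))
def edges(I,s0,row,ch):
    p=I[row].mean(0)[:,ch].astype(float);p=cv2.GaussianBlur(p[None],(0,0),3)[0];g=np.diff(p)
    return [(round(s0+(i+.5)*.2,1),round(g[i],1)) for i in range(2,len(g)-2) if abs(g[i])>2 and abs(g[i])==abs(g[i-2:i+3]).max()]
sl=slice(90,180)
for n,c in(('init',t0),('end',tE)):
    print(n,'z68',edges(ortho(c,.068,-.07,.11,-.027,.027),-70,sl,1))
    print(n,'z67 red',edges(ortho(c,.067,-.07,.11,-.008,.008),-70,slice(10,70),0))
    print(n,'z53 stop',edges(ortho(c,.053,.06,.12,-.027,.027),60,sl,1),'blue',edges(ortho(c,.053,.06,.12,-.027,.027),60,sl,2))
    print(n,'z49',edges(ortho(c,.049,-.04,.04,-.027,.027),-40,sl,1))
E
```

```text
init z68 [(-65.9, np.float64(-3.1)), (-18.5, np.float64(6.5)), (-14.1, np.float64(-3.6)), (-8.1, np.float64(-3.3)), (2.7, np.float64(3.3)), (16.9, np.float64(6.4)), (27.1, np.float64(2.9)), (32.3, np.float64(-7.9)), (38.5, np.float64(6.9)), (48.5, np.float64(3.0)), (53.7, np.float64(-7.6)), (61.7, np.float64(6.6)), (71.9, np.float64(3.1)), (77.3, np.float64(-9.5)), (104.7, np.float64(7.8))]
init z67 red [(-65.7, np.float64(-3.5)), (-58.3, np.float64(6.5)), (-33.3, np.float64(-8.1)), (-18.3, np.float64(7.1)), (-13.9, np.float64(-3.8)), (-7.9, np.float64(-3.9)), (2.7, np.float64(3.6)), (17.1, np.float64(6.8)), (27.3, np.float64(2.9)), (32.5, np.float64(-7.9)), (38.7, np.float64(6.8)), (48.5, np.float64(2.5)), (53.9, np.float64(-7.4)), (62.1, np.float64(7.0)), (72.3, np.float64(2.9)), (77.7, np.float64(-10.3)), (105.3, np.float64(9.0))]
init z53 stop [(65.5, np.float64(6.5)), (75.9, np.float64(3.1)), (81.3, np.float64(-9.3)), (109.5, np.float64(7.7))] blue [(65.5, np.float64(6.0)), (75.7, np.float64(2.9)), (81.3, np.float64(-8.2)), (91.7, np.float64(3.8)), (98.9, np.float64(-3.1)), (109
[... 742 characters left out ...]
2.6)), (31.3, np.float64(6.9)), (41.3, np.float64(3.0)), (56.3, np.float64(3.0)), (71.5, np.float64(2.6)), (76.1, np.float64(-2.3)), (86.5, np.float64(2.7)), (91.9, np.float64(-8.8)), (105.3, np.float64(9.4))]
end z53 stop [(64.5, np.float64(-2.2)), (75.3, np.float64(3.0)), (79.9, np.float64(-2.5)), (90.5, np.float64(2.9)), (95.9, np.float64(-7.1)), (109.3, np.float64(8.1))] blue [(64.5, np.float64(-2.4)), (75.1, np.float64(2.9)), (79.9, np.float64(-2.7)), (90.5, np.float64(2.8)), (95.9, np.float64(-4.3)), (97.7, np.float64(-4.3)), (109.5, np.float64(6.5))]
end z49 [(-35.9, np.float64(-3.3)), (14.1, np.float64(6.8)), (19.1, np.float64(-6.6)), (31.5, np.float64(2.2)), (35.1, np.float64(6.5))]
```

Rectified edges put the pad compression at 4.25 to 4.8 mm, while force and travel put it at 3.5 to 4 mm. Both are within 2.5 to 5 mm. The row is flush against the stop and upright, the jar and vial are at the same pixels as at the start, and the arm is clear, so I hand in.

```bash
python3 -c "
from h import *
print(ctrl.hand_in())"
```

```text
the job is handed in; nothing more can be done
None
```

The yellow-lidded dish is filed in the rack and the row is held against the blue end stop. I handed the job in at about 22 s; no verdict was reported.

I slid the carriage back about 35 mm, took the yellow dish from its stand and lowered it between dish_c and the pad. I felt the rack floor at the expected height (0.0544 m), relieved the press, and only then let go. I then pushed the carriage forward until the row met the stop, pressed the pad in, and released.

**Row:** after release, the pictures and depth showed all four dishes upright and touching, about 60 mm in total. They sit against the stop with the pad against the yellow dish.

**Surroundings:** in the top picture the jar and vial look the same as at the start. The arm was well clear, with forces near zero.

**Pad compression:** my two checks disagreed somewhat:
- Force and travel gave about 3.5 to 4 mm.
- The rectified pictures gave about 4.25 to 4.8 mm.

Both are inside the 2.5 to 5 mm snug range, but the picture estimate leaves little margin at the top, so I left it as it was.

**Forces:** the highest force I saw at the wrist was about 18 N, as the dish met the rack floor. Vertical loads of about 7 to 9 N also showed while the gripper held the carriage. The cause was not clear, and the load went away on release.

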